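Load the drain covers on the braked trolley, roll it to its buffer and lock it

ROBOT

A 7-joint arm with a two-finger parallel gripper is mounted at the origin on the work surface. World frame = base frame: x ahead of the robot, y to its left, z up, the work surface at z = 0. Lengths are in m, angles in rad, forces in N, time in s.
With the tool pointing down it reaches from about 0.425 to 0.925 m from the base axis. Payload 6.8 kg.
Tool frame: the origin (TCP) lies at the centre of the arm's flange, where the gripper is bolted on; the fingertips stand 173 mm ahead of it and the grasp point (between the pads) lies 155 mm ahead of it; z points along the fingers, y is the direction in which the jaws open and shut (so a half turn about z gives the same grasp; the last joint's range is limited). The gripper opens to 85 mm and grips with 20 to 120 N. Pads are 22 mm wide; open, the fingers measure 114 mm over their backs; the gripper's body (76 mm by 85 mm) begins 54 mm behind the grasp point. The pads swing forward as they close: fully open they stand 13 mm farther back than shut.
Start: joints at [1.188, 0.477, 0.022, 1.555, -0.011, 1.109, -0.083], TCP at [0.183, -0.65, 0.405] pointing down, gripper open.
Joint ranges: [-2.96, 2.96], [-0.34, 2.1], [-1.41, 1.46], [0.24, 2.44], [-1.37, 4.51], [0.17, 1.92], [-2.96, 2.96]. Speed limits (rad/s): [2.39, 2.39, 3.14, 3.14, 3.14, 3.14, 3.14].

INTERFACE

Orientations are given as a rotation vector (axis times angle).
In Python, from bench import r gives the robot as it stands. The module is installed in compiled form; this text tells all that it offers.
- The arm moves only by the shell command python3 -m creep 'ROWS' [OPENING] [FORCE]. ROWS is a JSON object of lists of equal length, an entry for each row: "linear": the shift along the tool's x, y, z in cm, a list of three; "rot": the turn, a rotation vector about the tool's x, y, z in rad, a list of three. A call has 1 to 20 rows; each row shifts and turns the commanded pose from where the row before left it, along the tool's axes as they then stand; what a row does not reach is not made up. A row lasts 1/12 s, in which the tool goes at most 41.7 mm and 7.16 degrees, less where a joint would pass 70% of its speed; a pose out of reach is approached as far as the arm can. A call with a gripper value outside its range is refused whole. OPENING is the closure, from -1 (fully open) to 1 (shut), so that 0 is half open, set as the call begins (- or left out, the last holds). The fingers move at their own pace and stop on an object; FORCE is the grip in N (left out, the last holds). Time passes only in rows, so rows that do not move let the fingers close. It gives the time, the measured TCP pose, the force and the opening at its end, in the units of the state.
- r.get_obs(): the state, without advancing time (a new reading comes with each control period).
- r.grab_frame(name): name is "scene" or "top" or "wrist"; returns the picture (480x640x3 uint8, blue, green, red); there is no depth.
- r.get_calibration(name): a dict with "fx", "fy", "cx", "cy" (pixels), "pose" (4x4, takes a point from camera to world coordinates); the wrist camera has in their place "mount" (4x4, takes a point from camera to tool coordinates, whose origin is the TCP and whose axes are the flange's). Camera axes: x right, y down, z forward; pixel columns grow to the right and rows downward; lengths in m; the calibration is good to about 2 mm. A picture is of the moment at which its call begins: read the wrist's pose just before it. get_calibration takes no time and is no camera call.
- r.hand_in(): hands the job in, once; it reports no verdict.
Trained networks look in the newest picture that a camera, given by its name, has taken for a name from the list of things; names that differ only in an ending like _2 or _b are one class to them, and where a whole thing is asked for, a point or a joint stands for the part that bears it (a point fixed in the world has none). Each returns a list of dicts, best first, with "p" (0 to 1); they miss things now and then, are a little off and sometimes report something else, mostly with a low value. They report only what shows in the picture. A call takes as long as a camera call. They do not tell look-alikes from the thing itself.
- r.cut_out(camera, label): "pixels" (480x640 bool, what is visible of it) and "uv" ([column, row] in pixels, amid what is visible of it).
The state is a dict: "clock": time; "joints": joint angles; "qvel": joint speeds; "tau": joint torques, N m; "tcp_pos": TCP position; "orientation": TCP orientation; "contact_force": force on the tool from outside, world axes, zero at the start; "moment": the same for the moment, N m; "grip_width": finger opening in m.
Only numpy, scipy, OpenCV 4.12 (cv2) and the standard library are available. Lean on these libraries where they do the work, as an engineer would, in place of code of your own. Each camera call takes 0.05 s, during which the arm holds its last target. There are 200 camera calls.

TASK

First take the squeezed PET bottle out from under the raised brake lever and put it in the beech tray, then push the lever right down so the trolley is locked. Lay every loose teak drain cover in a bay of the trolley, one per bay, and press each one down until it sits flat on the bay floor; only then flick the brake lever up again, push the trolley along its track right up against the buffer at the far end, and push the lever right down once more to lock it there. Do not knock over or shove away the two glass bottles.

Things in the scene. Friction and masses are not known exactly. Their poses are not given: they have to be found in the camera images.
- track: Fixed track of two flat aluminium rails along its own y. Origin on the floor under the middle of the parked trolley's bed; x is across the track, y the way the trolley rolls, z up. A steel buffer, 30 mm high, at its +y end. Two 22 mm high catch blocks (60 mm wide) at y -200 and -102 mm: a toe under the lever drops beside one when the trolley is parked, beside the other at the buffer.
- trolley (a joint): Roll of the low beech trolley to the track's +y (m): 0 parked at its start stop, 0.14 against the buffer. Rolls under a push of about 6 N with the lever up and stays where left; the lever goes right down only at 0 or, at the buffer, from 0.134, and then the trolley cannot roll. Bed 150 mm (x) by 300 mm (y), three bays in a row along y; bay floors 48 mm, their rims 58 mm above the floor.
- bay0 (a point): Centre of the floor of the bay nearest the lever (track y -96 mm when parked); moves with the trolley, axes as the track's. Each bay is 118 mm (x) by 78 mm (y), 10 mm deep. In its middle a stiff cork pad, 56 x 36 mm, stands 6 mm above the bay floor; it carries a cover's weight but yields to a push of about 6 N from above and then stays down. The bays touch at 18 mm wide ribs.
- bay1 (a point): As bay0, the middle bay (track y 0 when parked).
- bay2 (a point): As bay0, the bay farthest from the lever (track y +96 mm when parked).
- end_board (a point): Middle of the top edge of the outer (-y) face of the upright beech board at the trolley's lever end, 120 mm above the floor; board 160 mm wide in x, 12 mm thick, reaching down to 36 mm: push on this face, to one side of the lever, to roll the trolley to +y.
- brake (a joint): Angle of the brake lever (rad): 0 right down, level, locked; about 1.2 is its upper stop. Released and up above 0.85. It stays where left by friction; moving it takes about 4 N at the pedal, square to the bar.
- brake_hinge (a point): Hinge of the brake lever, 10 mm outside the end board at 30 mm height; hinge axis along the track's x. From here the steel lever bar, 18 mm wide (x) and 14 mm thick, reaches 120 mm to the track's -y when down; it swings up about this point. The bar is free to be pinched from above between 55 and 98 mm from the hinge.
- pedal (a point): Middle of the top face of the rubber pedal at the lever's end, 114 mm out from the hinge along the bar and 7 mm above the bar's middle; pedal 46 mm wide (x), 24 mm along the bar.
- pet: Squeezed PET bottle, lying flat where the lever comes down: body 110 mm along its own x (from x -30 to +80 mm), 52 mm wide (y), 40 mm high; shoulder and cap (26 mm thick) out to x -70 mm. Origin on its underside. 40 g.
- tray: Fixed open beech tray, 130 mm (own x) by 250 mm (own y), 30 mm high, walls and floor 8 mm thick at most. Origin under its middle.
- cover0: Weathered teak drain cover (all are alike; may be absent): flat plate 110 mm (own x) by 70 mm (own y), 14 mm thick, with a grip batten along x on its top, 90 mm long, 18 mm wide, 28 mm high, so 42 mm high over all. Origin in the middle of the underside. About 0.18 kg. Either way round will do.
- cover1: Weathered teak drain cover (all are alike; may be absent): flat plate 110 mm (own x) by 70 mm (own y), 14 mm thick, with a grip batten along x on its top, 90 mm long, 18 mm wide, 28 mm high, so 42 mm high over all. Origin in the middle of the underside. About 0.18 kg. Either way round will do.
- cover2: Weathered teak drain cover (all are alike; may be absent): flat plate 110 mm (own x) by 70 mm (own y), 14 mm thick, with a grip batten along x on its top, 90 mm long, 18 mm wide, 28 mm high, so 42 mm high over all. Origin in the middle of the underside. About 0.18 kg. Either way round will do.
- glass0: Glass mineral bottle standing on the boards, 68 mm thick, 230 mm high, origin under its base. Leave it.
- glass1: A second, like glass0. Leave it.
- stopper: Hard dark silicone stopper standing among the covers, 62 mm thick, 62 mm high, origin under its base. Not part of the job.
Mind the look-alikes: they are no part of the job. Leave any purple or turquoise look-alike of the cover1 alone. Leave any green or red look-alike of the cover0 alone.

How it is judged:
By the outcome, as a careful person would: the job done as asked, in the order asked, and still so for the second after the job is handed in, with the robot touching nothing.
Of cover0, cover1, cover2 only 2 to 3 are there at a start; the rules pass over those that are not, and their reading is None.
At some moment in a run one of cover0, cover1, cover2 may be knocked a few centimetres aside while the robot is not near it.
Once in a run the grip may slacken for a moment while it holds something.
It also fails if it takes over 200 s, if anything falls off the work surface, if the arm or the gripper's body presses on something with over 40 N, if the wrist force passes 120 N, or if a joint passes its speed limit or range.

## Working session

There is one attempt and no reset: what is moved stays moved. The work goes in short steps, Python scripts to look and compute and a shell command to move; the robot and the scene stay as the last step left them, time stands still between calls to the robot, and variables do not carry over. Pictures are saved under pics/ and viewed, about 12 in all and at most 16, crops included, and the job is handed in when it is done.

```bash
mkdir -p pics; ls
python3 - <<'E'
from bench import r
import cv2,numpy as np
np.set_printoptions(precision=3,suppress=True)
o=r.get_obs();print({k:np.round(v,3) for k,v in o.items()})
for c in("scene","top"):
    f=r.grab_frame(c);cv2.imwrite(f"pics/{c}0.png",f)
    k=r.get_calibration(c);print(c,k)
print(r.get_calibration("wrist"))
E
```

```text
pics
{'clock': np.float64(0.0), 'joints': array([ 1.188,  0.478,  0.022,  1.556, -0.011,  1.109, -0.083]), 'qvel': array([ 0.   ,  0.   , -0.   ,  0.001,  0.001, -0.   ,  0.   ]), 'tau': array([  0.002, -59.644,   1.609, -28.12 ,   0.012,   0.009,  -0.   ]), 'tcp_pos': array([ 0.183, -0.649,  0.404]), 'orientation': array([-3.11 , -0.43 ,  0.001]), 'contact_force': array([0.156, 1.126, 0.144]), 'moment': array([ 0.068, -0.025, -0.094]), 'grip_width': np.float64(0.086)}
scene {'fx': 612.7256938213259, 'fy': 612.7256938213259, 'cx': 327.4882287878235, 'cy': 241.73941370115975, 'pose': array([[-0.708,  0.534, -0.462,  1.218],
       [ 0.706,  0.524, -0.477,  0.707],
       [-0.013, -0.664, -0.748,  1.214],
       [ 0.   ,  0.   ,  0.   ,  1.   ]])}
top {'fx': 621.9859082410586, 'fy': 621.9859082410586, 'cx': 309.4843366539335, 'cy': 248.8187951449648, 'pose': array([[-0.029, -0.996,  0.085,  0.403],
       [-1.   ,  0.03 ,  0.001, -0.01 ],
       [-0.003, -0.085, -0.996,  1.744],
       [ 0.   ,  0.   ,  0.   ,  1.   ]])}
{'fx': 380.27644597672736, 'fy': 380.27644597672736, 'cx': 314.6644709776762, 'cy': 243.23843685344548, 'mount': array([[-0.001, -0.965, -0.262,  0.066],
       [ 1.   , -0.001, -0.001,  0.001],
       [ 0.001, -0.262,  0.965,  0.03 ],
       [ 0.   ,  0.   ,  0.   ,  1.   ]])}
```

View pics/top0.png

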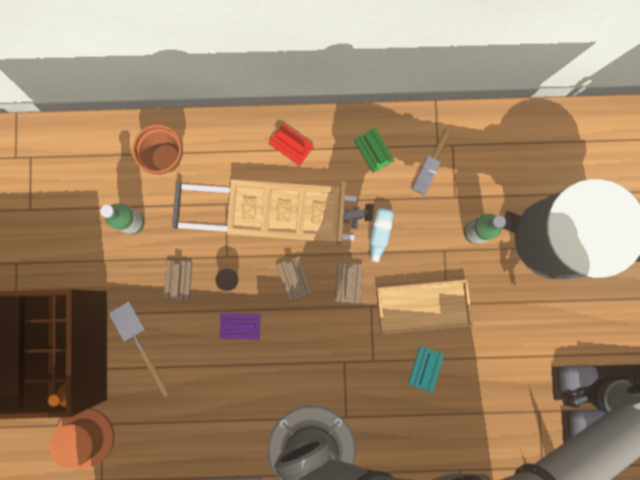

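View pics/scene0.png

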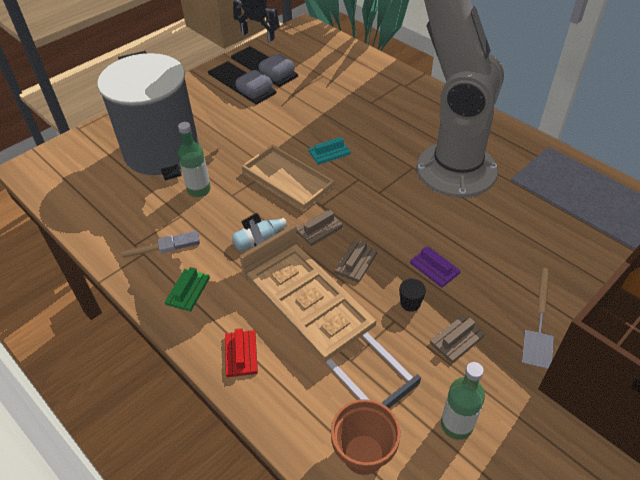

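Three teak-grey covers in the top picture: (178,280), (294,278) and (349,283). Coloured look-alikes: red (291,144), green (374,150), purple (240,326), turquoise (427,369). Pet is at (381,232), lever and pedal at (358,213), tray at (423,306), and the glass bottles at (120,218) and (485,230). The track's +y points to the picture's left (world +y).

```bash
cat > h.py <<'E'
from bench import r
import cv2,numpy as np
from scipy.optimize import minimize
from scipy.spatial.transform import Rotation as R
np.set_printoptions(precision=4,suppress=True)
def box(x0,x1,y0,y1,z0,z1): return np.array([[x,y,z] for x in(x0,x1) for y in(y0,y1) for z in(z0,z1)],float)/1000
M={'cover':[box(-55,55,-35,35,0,14),box(-45,45,-9,9,14,42)],
   'tray':[box(-65,65,-125,125,0,30)],
   'pet':[box(-30,80,-26,26,4,36),box(-70,-30,-13,13,7,33)],
   'bed':[box(-75,75,-150,150,40,58)]}
def cam(c):
    k=r.get_calibration(c)
    if 'pose' in k: T=np.array(k['pose'])
    else:
        o=r.get_obs();P=np.eye(4);P[:3,:3]=R.from_rotvec(o['orientation']).as_matrix();P[:3,3]=o['tcp_pos'];T=P@np.array(k['mount'])
    return k,T
def proj(c,P):
    k,T=c;p=(np.atleast_2d(P)-T[:3,3])@T[:3,:3]
    return np.c_[k['fx']*p[:,0]/p[:,2]+k['cx'],k['fy']*p[:,1]/p[:,2]+k['cy']]
def ray(c,uv,z):
    k,T=c;d=T[:3,:3]@np.array([(uv[0]-k['cx'])/k['fx'],(uv[1]-k['cy'])/k['fy'],1]);t=(z-T[2,3])/d[2]
    return T[:3,3]+t*d
def place(parts,q,z=0):
    c,s=np.cos(q[2]),np.sin(q[2]);A=np.array([[c,-s,0],[s,c,0],[0,0,1]])
    return [p@A.T+[q[0],q[1],z] for p in parts]
def sil(c,parts,S=4):
    m=np.zeros((480*S,640*S),np.uint8)
    for p in parts:
        h=cv2.convexHull(((proj(c,p)+.5)*S).astype(np.float32)).round().astype(np.int32);cv2.fillConvexPoly(m,h,1)
    return m
def fit(views,parts,q0,z=0,S=4):
    """views: list of (cam,mask); maximises summed IoU"""
    big=[cv2.resize(m.astype(np.uint8),None,fx=S,fy=S,interpolation=cv2.INTER_NEAREST) for _,m in views]
    def f(q):
        P=place(parts,q,z);e=0
        for (c,_),b in zip(views,big):
            s=sil(c,P,S);e+=1-(s&b).sum()/max(1,(s|b).sum())
        return e/len(views)
    best=None
    for a in q0[2] if np.iterable(q0[2]) else [q0[2]]:
        x=np.array([q0[0],q0[1],a]);w=minimize(f,x,method='Nelder-Mead',options=dict(initial_simplex=np.vstack([x,x+[.012,0,0],x+[0,.012,0],x+[0,0,.2]]),xatol=2e-4,fatol=1e-4,maxiter=120))
        if best is None or w.fun<best.fun: best=w
    return best.x,1-best.fun
def cut(c,label,shot=True):
    if shot: r.grab_frame(c)
    return r.cut_out(c,label)
E
python3 - <<'E'
from h import *
ct,cs=cam('top'),cam('scene')
ft=r.grab_frame('top');fs=r.grab_frame('scene')
A={}
for l in('cover0','tray','pet','glass0','stopper','trolley','brake','track'):
    for c in('top','scene'):
        d=r.cut_out(c,l);A[l,c]=d
        print(l,c,[(np.round(x['uv']).astype(int).tolist(),round(x['p'],2),int(x['pixels'].sum())) for x in d if x['p']>.2])
import pickle;pickle.dump(A,open('A.pkl','wb'))
E
```

```text
cover0 top [([292, 277], 0.85, 947), ([349, 280], 0.84, 928), ([239, 324], 0.82, 1066), ([177, 280], 0.81, 1015), ([292, 146], 0.81, 931), ([429, 364], 0.71, 1063), ([376, 148], 0.64, 1000)]
cover0 scene [([458, 336], 0.88, 1353), ([328, 150], 0.86, 664), ([318, 228], 0.83, 966), ([189, 290], 0.81, 1161), ([437, 266], 0.65, 1112), ([353, 262], 0.59, 1029), ([241, 352], 0.58, 1391)]
tray top [([424, 307], 0.76, 4346)]
tray scene [([289, 179], 0.81, 3220), ([302, 292], 0.56, 8839)]
pet top [([378, 232], 0.67, 861), ([289, 211], 0.39, 6645)]
pet scene [([252, 233], 0.58, 695)]
glass0 top [([483, 226], 0.88, 880), ([127, 218], 0.86, 974)]
glass0 scene [([191, 162], 0.71, 1417), ([466, 406], 0.56, 2286)]
stopper top [([224, 278], 0.61, 428)]
stopper scene [([413, 288], 0.79, 694)]
trolley top [([288, 212], 0.77, 6839)]
trolley scene [([302, 293], 0.55, 8702)]
brake top [([361, 214], 0.76, 303)]
brake scene [([254, 224], 0.64, 383)]
track top [([281, 212], 0.88, 8086)]
track scene [([307, 299], 0.91, 9858)]
```

```bash
cat >> h.py <<'E'
M['trolA']=[box(-75,75,-150,150,36,58),box(-80,80,-162,-150,36,120)]
M['trolB']=[box(-75,75,-150,150,36,58),box(-80,80,-150,-138,36,120)]
E
python3 - <<'E'
from h import *
import pickle
A=pickle.load(open('A.pkl','rb'));ct,cs=cam('top'),cam('scene')
def both(l,it,is_,m,z0,angs,z=0):
    a=A[l,'top'][it];b=A[l,'scene'][is_];q=ray(ct,a['uv'],z0)
    for vs in([(ct,a['pixels'])],[(ct,a['pixels']),(cs,b['pixels'])]):
        print(l,m,it,len(vs),*fit(vs,M[m],(q[0],q[1],angs),z,S=3))
g=np.arange(0,3,.5)
for i,j in((0,5),(1,2),(3,0)): both('cover0',i,j,'cover',.015,g)
both('tray',0,0,'tray',.015,[0])
both('pet',0,0,'pet',.02,[0.,2.8,3.4])
for m in('trolA','trolB'): both('trolley',0,0,m,.05,[0])
for l in('glass0',): print([ray(ct,d['uv'],.1) for d in A[l,'top'][:2]])
print(ray(ct,A['stopper','top'][0]['uv'],.03))
# brake ends
for c,cc in(('top',ct),('scene',cs)):
    m=A['brake',c][0]['pixels'];v,u=np.nonzero(m);print(c,u.min(),u.max(),v.min(),v.max())
E
```

```text
cover0 cover 0 1 [0.4723 0.0364 0.2975] 0.9366251515485506
cover0 cover 0 2 [0.471  0.0353 0.3069] 0.9280474547051119
cover0 cover 1 1 [ 0.4556 -0.114  -0.1085] 0.9095669248390967
cover0 cover 1 2 [ 0.4531 -0.116   3.0206] 0.9195140986562615
cover0 cover 3 1 [ 0.4771  0.3625 -0.0824] 0.9616606651133235
cover0 cover 3 2 [ 0.4761  0.3608 -0.0801] 0.922836630030281
tray tray 0 1 [ 0.3839 -0.3192  0.0638] 0.9720122726932575
tray tray 0 2 [ 0.3825 -0.3199  0.058 ] 0.9555338191169677
pet pet 0 1 [ 0.579  -0.2027 -0.2529] 0.8726960503720664
pet pet 0 2 [ 0.5786 -0.2037 -0.2255] 0.7289034935613644
trolley trolA 0 1 [ 0.6579  0.0594 -0.0951] 0.92686230248307
trolley trolA 0 2 [ 0.6559  0.0591 -0.0974] 0.921509985435019
trolley trolB 0 1 [ 0.6564  0.0513 -0.0936] 0.894276257366594
trolley trolB 0 2 [ 0.6555  0.0529 -0.0944] 0.899784569610117
[array([ 0.5902, -0.4712,  0.1   ]), array([0.6423, 0.4741, 0.1   ])]
[0.4756 0.2303 0.03  ]
top 344 372 203 219
scene 241 263 213 245
```

Run:
```python
import cv2
a=cv2.imread('pics/top0.png')[120:360,140:480];b=cv2.imread('pics/scene0.png')[190:400,190:490]
cv2.imwrite('pics/c1.png',cv2.resize(a,(793,560),interpolation=2))
cv2.imwrite('pics/c2.png',cv2.resize(b,(800,560),interpolation=2))
```

```text
(no output)
```

View pics/c2.png

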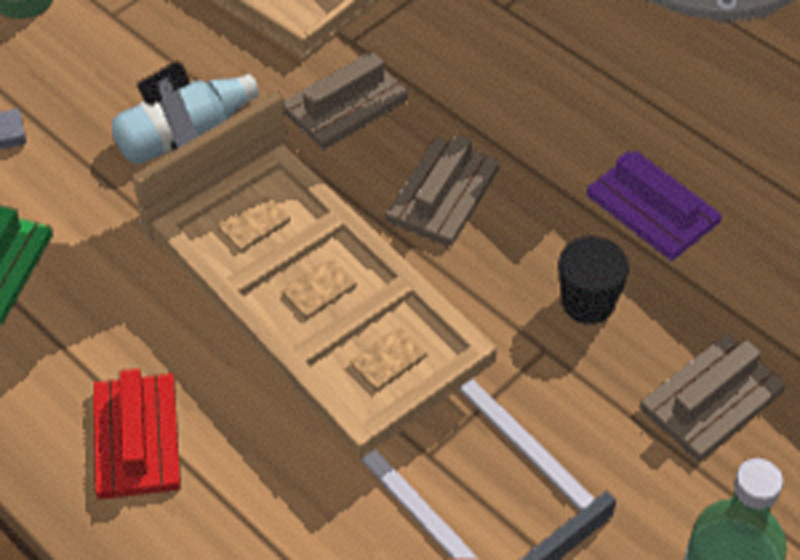

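The crop confirms three teak covers, at crop pixels (345,98), (442,190) and (712,395); the red, green and purple pieces are look-alikes. The raised lever stands in front of the pet at (170,110). Next I measure the lever angle and plan the first move.

```bash
cat >> h.py <<'E'
TQ=np.array([.6565,.0592,-.096])
def tw(p,z=0,q=None):   # track point (m) -> world
    q=TQ if q is None else q
    c,s=np.cos(q[2]),np.sin(q[2]);return np.array([q[0]+c*p[0]-s*p[1],q[1]+s*p[0]+c*p[1],z])
def lever(th,roll=0):
    L=[box(-9,9,-120,0,-7,7),box(-23,23,-126,-102,-7,7)]
    c,s=np.cos(-th),np.sin(-th);A=np.array([[1,0,0],[0,c,-s],[0,s,c]])
    return place([p@A.T+[0,-.172+roll,.030] for p in L],TQ)
def tool():
    o=r.get_obs();return o,R.from_rotvec(o['orientation']).as_matrix()
def plan(x,y,z,phi):
    """TCP target, tool pointing down, tool-x heading phi (rad, mod pi). prints rot then shift (cm) in tool axes after the turn"""
    o,A=tool();h=np.arctan2(A[1,0],A[0,0]);d=(phi-h+np.pi/2)%np.pi-np.pi/2;f=h+d
    G=np.array([[np.cos(f),np.sin(f),0],[np.sin(f),-np.cos(f),0],[0,0,-1]]).T.T
    G=np.column_stack([[np.cos(f),np.sin(f),0],[np.sin(f),-np.cos(f),0],[0,0,-1]])
    rv=R.from_matrix(A.T@G).as_rotvec();s=G.T@(np.array([x,y,z])-o['tcp_pos'])*100
    print('t',round(float(o['clock']),2),'tcp',o['tcp_pos'],'h',round(h,3),'F',o['contact_force'],'w',round(float(o['grip_width']),4));print(' rot',rv,'shift cm',s)
E
python3 - <<'E'
from h import *
import pickle
A=pickle.load(open('A.pkl','rb'));ct,cs=cam('top'),cam('scene')
for c,n in((ct,'top'),(cs,'scene')):
    b=A['brake',n][0]['pixels'].astype(np.uint8)
    print(n,[(round(t,2),round((sil(c,lever(t),1)&b).sum()/(sil(c,lever(t),1)|b).sum(),2)) for t in np.arange(.7,1.5,.08)])
    print([(round(t,2),proj(c,tw((0,-.172-.114*np.cos(t)+.007*np.sin(t)),.03+.114*np.sin(t)+.007*np.cos(t)))[0].round(0)) for t in(.9,1.0,1.1,1.2)])
p=np.array([.579-.02*.971,-.203+.02*.238])
print(p);plan(p[0],p[1],.30,-.24)
E
```

```text
top [(np.float64(0.7), np.float64(0.37)), (np.float64(0.78), np.float64(0.4)), (np.float64(0.86), np.float64(0.43)), (np.float64(0.94), np.float64(0.52)), (np.float64(1.02), np.float64(0.66)), (np.float64(1.1), np.float64(0.77)), (np.float64(1.18), np.float64(0.69)), (np.float64(1.26), np.float64(0.54)), (np.float64(1.34), np.float64(0.39)), (np.float64(1.42), np.float64(0.3))]
[(0.9, array([372., 212.])), (1.0, array([369., 212.])), (1.1, array([365., 211.])), (1.2, array([361., 211.]))]
scene [(np.float64(0.7), np.float64(0.31)), (np.float64(0.78), np.float64(0.35)), (np.float64(0.86), np.float64(0.41)), (np.float64(0.94), np.float64(0.47)), (np.float64(1.02), np.float64(0.54)), (np.float64(1.1), np.float64(0.56)), (np.float64(1.18), np.float64(0.48)), (np.float64(1.26), np.float64(0.39)), (np.float64(1.34), np.float64(0.31)), (np.float64(1.42), np.float64(0.23))]
[(0.9, array([248., 221.])), (1.0, array([250., 221.])), (1.1, array([252., 222.])), (1.2, array([255., 224.]))]
[ 0.5596 -0.1982]
t 1.0 tcp [ 0.1832 -0.6497  0.4047] h 0.275 F [ 0.3179 -0.7918  0.9421] w 0.0853
 rot [-0.0001  0.      0.5148] shift cm [ 25.831  -52.7972  10.4687]
```

```bash
python3 - <<'E'
from h import *
plan(.5557,-.1973,.35,-.2)
E
python3 -m creep '{"linear":[[0,0,0],[0,0,0],[0,0,0],[0,0,0]],"rot":[[0,0,0.119],[0,0,0.119],[0,0,0.119],[0,0,0.119]]}' -1 30
python3 - <<'E'
from h import *
plan(.5557,-.1973,.35,-.2)
E
```

```text
t 1.0 tcp [ 0.1832 -0.6497  0.4047] h 0.275 F [ 0.3179 -0.7918  0.9421] w 0.0853
 rot [-0.0001  0.      0.4748] shift cm [ 27.5227 -51.7371   5.4687]
clock: 1.33
tcp_pos: [0.1832, -0.6497, 0.4047]
orientation: [-3.125, 0.325, -0.0]
contact_force: [-0.0, -0.2, 0.6]
grip_width: 0.0852
t 1.33 tcp [ 0.1832 -0.6497  0.4047] h -0.207 F [-0.0418 -0.2085  0.6095] w 0.0852
 rot [-0.     -0.0001 -0.0071] shift cm [ 27.5231 -51.7374   5.4717]
```

Distance is 58.8 cm, so 16 rows of about 3.7 cm.

```bash
python3 -m creep '{"linear":[[1.72,-3.23,0.34],[1.72,-3.23,0.34],[1.72,-3.23,0.34],[1.72,-3.23,0.34],[1.72,-3.23,0.34],[1.72,-3.23,0.34],[1.72,-3.23,0.34],[1.72,-3.23,0.34],[1.72,-3.23,0.34],[1.72,-3.23,0.34],[1.72,-3.23,0.34],[1.72,-3.23,0.34],[1.72,-3.23,0.34],[1.72,-3.23,0.34],[1.72,-3.23,0.34],[1.72,-3.23,0.34],[0,0,0]],"rot":[[0,0,0],[0,0,0],[0,0,0],[0,0,0],[0,0,0],[0,0,0],[0,0,0],[0,0,0],[0,0,0],[0,0,0],[0,0,0],[0,0,0],[0,0,0],[0,0,0],[0,0,0],[0,0,0],[0,0,0]]}'
python3 - <<'E'
from h import *
c=cam('wrist');f=r.grab_frame('wrist');cv2.imwrite('pics/w1.png',f)
for d in r.cut_out('wrist','pet'):
    if d['p']>.2: print(d['p'],d['uv'],fit([(c,d['pixels'])],M['pet'],(.579,-.203,[-.24]),0,2))
print(r.get_obs()['joints'])
plan(.5557,-.1973,.18,-.2)
E
```

```text
clock: 2.75
tcp_pos: [0.5606, -0.1902, 0.35]
orientation: [-3.123, 0.298, -0.004]
contact_force: [0.8, 1.1, -0.0]
grip_width: 0.0855
0.95 [329.8, 176.2] (array([ 0.5772, -0.2058, -0.2481]), np.float64(0.9203306505966776))
[ 0.2986  0.3987 -0.0834  1.8123  0.0396  0.9323 -1.5699]
t 2.85 tcp [ 0.5571 -0.1964  0.3501] h -0.197 F [-0.7062 -0.4056 -0.4268] w 0.0857
 rot [-0.0005  0.0001  0.0028] shift cm [-0.1174  0.1138 17.0102]
```

View pics/w1.png

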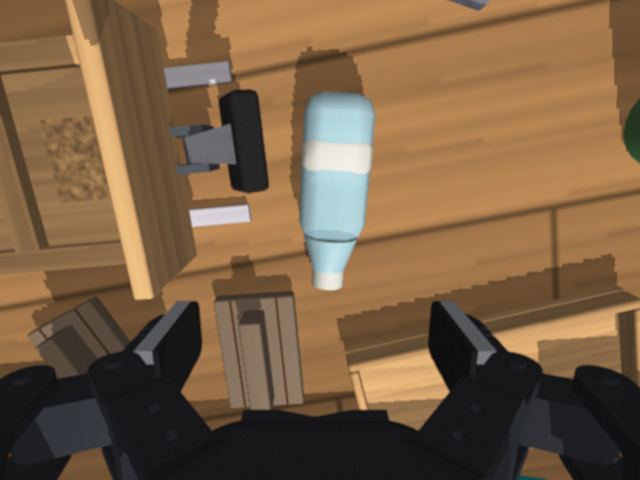

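```bash
python3 -m creep '{"linear":[[-0.1,0.4,3],[0,0,3.5],[0,0,3.5],[0,0,3.5],[0,0,2.4],[0,0,1],[0,0,0]],"rot":[[0,0,0],[0,0,0],[0,0,0],[0,0,0],[0,0,0],[0,0,0],[0,0,0]]}'
python3 -m creep '{"linear":[[0,0,0],[0,0,0],[0,0,0],[0,0,0],[0,0,0],[0,0,0],[0,0,0],[0,0,0]],"rot":[[0,0,0],[0,0,0],[0,0,0],[0,0,0],[0,0,0],[0,0,0],[0,0,0],[0,0,0]]}' 1 40
python3 -m creep '{"linear":[[-0.5,0.5,-1],[-1,1,-1],[-1,1,-1],[0,0,-3],[0,0,-3],[0,0,-3],[0,0,0]],"rot":[[0,0,0],[0,0,0],[0,0,0],[0,0,0],[0,0,0],[0,0,0],[0,0,0]]}'
python3 - <<'E'
from h import *
plan(.385,-.318,.30,.06)
E
```

```text
clock: 3.43
tcp_pos: [0.5527, -0.2032, 0.1792]
orientation: [3.125, -0.318, -0.007]
contact_force: [-0.1, -0.3, -0.3]
grip_width: 0.0854
clock: 4.1
tcp_pos: [0.5553, -0.2026, 0.1836]
orientation: [3.125, -0.316, 0.006]
contact_force: [-0.8, -0.8, 6.5]
grip_width: 0.0512
clock: 4.68
tcp_pos: [0.5263, -0.2227, 0.3085]
orientation: [3.123, -0.316, 0.017]
contact_force: [1.3, 0.2, 0.9]
grip_width: 0.0514
t 4.68 tcp [ 0.5263 -0.2227  0.3085] h -0.202 F [1.2815 0.1644 0.904 ] w 0.0514
 rot [ 0.0029 -0.0106 -0.262 ] shift cm [-14.6733   8.6674   0.8503]
```

```bash
python3 -m creep '{"linear":[[0,0,0],[0,0,0],[0,0,0],[0,0,0],[0,0,0],[0,0,0],[0,0,0],[0,0,0],[0,0,0],[0,0,0],[0,0,0],[0,0,0]],"rot":[[0.003,-0.01,0.115],[0,0,0.115],[0,0,0.115],[0,0,0.115],[0,0,0.115],[0,0,0.115],[0,0,0.115],[0,0,0.115],[0,0,0.115],[0,0,0.115],[0,0,0.115],[0,0,0]]}'
python3 - <<'E'
from h import *
plan(.385,-.292,.30,-1.46)
E
```

```text
clock: 5.68
tcp_pos: [0.5244, -0.2216, 0.302]
orientation: [2.329, -2.106, -0.015]
contact_force: [-0.5, 0.2, -0.7]
grip_width: 0.0511
t 5.68 tcp [ 0.5244 -0.2216  0.302 ] h -1.47 F [-0.4818  0.2083 -0.729 ] w 0.0511
 rot [ 0.0076  0.0062 -0.0102] shift cm [ 5.4583 14.6364  0.2016]
```

```bash
python3 -m creep '{"linear":[[1.36,3.66,0],[1.36,3.66,0],[1.36,3.66,0],[1.36,3.66,0],[0,0,0],[0,0,0]],"rot":[[0.007,0.006,-0.01],[0,0,0],[0,0,0],[0,0,0],[0,0,0],[0,0,0]]}'
python3 - <<'E'
from h import *
c=cam('wrist');f=r.grab_frame('wrist');cv2.imwrite('pics/w2.png',f)
plan(.385,-.292,.195,-1.46)
E
```

```text
clock: 6.18
tcp_pos: [0.3831, -0.2932, 0.3023]
orientation: [2.343, -2.092, -0.001]
contact_force: [0.6, -0.4, -0.6]
grip_width: 0.0515
t 6.23 tcp [ 0.3849 -0.2924  0.3023] h -1.455 F [ 0.1408 -0.4136 -1.206 ] w 0.0516
 rot [-0.0001  0.      0.0046] shift cm [-0.0359 -0.0132 10.7312]
```

View pics/w2.png

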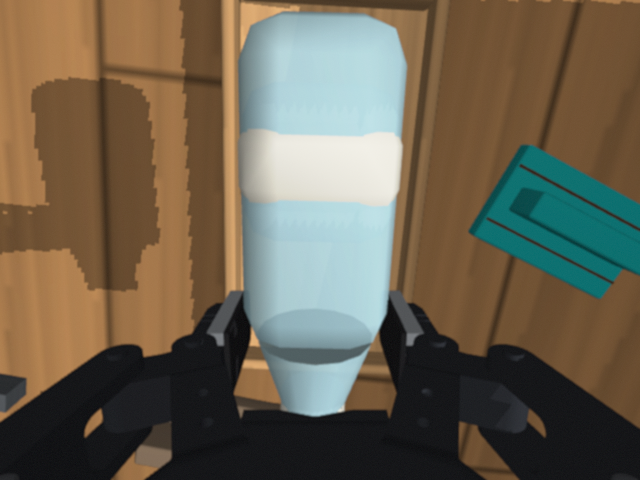

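Pet is held firmly (pads at columns 230 and 400) above the tray (columns 232–435). I shift 0.7 cm to centre it, then lower and release.

```bash
python3 -m creep '{"linear":[[0,0.7,2],[0,0,3],[0,0,3],[0,0,2],[0,0,0.8],[0,0,0]],"rot":[[0,0,0],[0,0,0],[0,0,0],[0,0,0],[0,0,0],[0,0,0]]}'
python3 -m creep '{"linear":[[0,0,0],[0,0,0],[0,0,0],[0,0,0],[0,0,0]],"rot":[[0,0,0],[0,0,0],[0,0,0],[0,0,0],[0,0,0]]}' -0.5 30
python3 -m creep '{"linear":[[0,0,-1],[0,0,-3],[0,0,-4],[0,0,-4],[0,0,-4],[0,0,0]],"rot":[[0,0,0],[0,0,0],[0,0,0],[0,0,0],[0,0,0],[0,0,0]]}'
python3 - <<'E'
from h import *
d=cut('top','pet')[0];print(d['p'],d['uv'],ray(cam('top'),d['uv'],.03))
for th in (1.1,):
    print(tw((0,-.172-.114*np.cos(th)+.007*np.sin(th)),.03+.114*np.sin(th)+.007*np.cos(th)))
print('down',tw((0,-.286),.037))
q=tw((0,-.24));plan(q[0],q[1],.36,-.096)
E
```

```text
clock: 6.73
tcp_pos: [0.3793, -0.2918, 0.1924]
orientation: [2.348, -2.086, -0.005]
contact_force: [-0.0, 0.1, -0.2]
grip_width: 0.0513
clock: 7.15
tcp_pos: [0.3787, -0.2928, 0.1942]
orientation: [2.345, -2.09, 0.0]
contact_force: [-0.3, 0.4, -0.5]
grip_width: 0.064
clock: 7.65
tcp_pos: [0.38, -0.2945, 0.3616]
orientation: [-2.342, 2.09, -0.018]
contact_force: [1.1, -0.4, -0.6]
grip_width: 0.0644
0.69 [410.1, 307.0] [ 0.3821 -0.28    0.03  ]
[ 0.6357 -0.1573  0.1348]
down [ 0.6291 -0.2255  0.037 ]
t 7.75 tcp [ 0.3787 -0.293   0.3561] h -1.456 F [-0.1845  0.7036 -0.4919] w 0.0636
 rot [-0.0013 -0.0038 -1.3602] shift cm [ 24.2715 -13.7204  -0.3891]
```

```bash
python3 -m creep '{"linear":[[0,0,0],[0,0,0],[0,0,0],[0,0,0],[0,0,0],[0,0,0],[0,0,0],[0,0,0],[0,0,0],[0,0,0],[0,0,0],[0,0,0],[0,0,0]],"rot":[[0,0,-0.1135],[0,0,-0.1135],[0,0,-0.1135],[0,0,-0.1135],[0,0,-0.1135],[0,0,-0.1135],[0,0,-0.1135],[0,0,-0.1135],[0,0,-0.1135],[0,0,-0.1135],[0,0,-0.1135],[0,0,-0.1135],[0,0,0]]}' 1 40
python3 - <<'E'
from h import *
q=tw((0,-.1905));print(q);plan(q[0],q[1],.36,-.096)
E
```

```text
clock: 8.83
tcp_pos: [0.3779, -0.2925, 0.3524]
orientation: [-3.137, 0.142, 0.006]
contact_force: [0.2, -0.1, 0.6]
grip_width: -0.0001
[ 0.6382 -0.1304  0.    ]
t 8.83 tcp [ 0.3779 -0.2925  0.3524] h -0.09 F [ 0.1757 -0.0609  0.5766] w -0.0001
 rot [-0.0015  0.0041  0.0056] shift cm [ 24.365  -18.6247  -0.7616]
```

```bash
python3 -m creep '{"linear":[[3.05,-2.33,-0.1],[3.05,-2.33,-0.1],[3.05,-2.33,-0.1],[3.05,-2.33,-0.1],[3.05,-2.33,-0.1],[3.05,-2.33,-0.1],[3.05,-2.33,-0.1],[3.05,-2.33,-0.1],[0,0,0],[0,0,0]],"rot":[[-0.0015,0.004,0.006],[0,0,0],[0,0,0],[0,0,0],[0,0,0],[0,0,0],[0,0,0],[0,0,0],[0,0,0],[0,0,0]]}'
python3 - <<'E'
from h import *
c=cam('wrist');f=r.grab_frame('wrist');cv2.imwrite('pics/w3.png',f)
D=r.cut_out('wrist','brake');print([(d['p'],d['uv']) for d in D])
d=D[0];p=lambda t:[proj(c,tw((x,-.172-.114*np.cos(t)+.007*np.sin(t)),.03+.114*np.sin(t)+.007*np.cos(t)))[0].round(0) for x in(-.023,.023)]
print([(t,p(t)) for t in(1.,1.1,1.2)])
q=tw((0,-.1905));plan(q[0],q[1],.30,-.096)
E
```

```text
clock: 9.67
tcp_pos: [0.641, -0.1289, 0.3602]
orientation: [3.137, -0.156, 0.001]
contact_force: [0.4, -0.9, -0.4]
grip_width: 0.0004
[(0.96, [369.9, 260.5])]
[(1.0, [array([382., 306.]), array([385., 228.])]), (1.1, [array([365., 310.]), array([368., 230.])]), (1.2, [array([346., 313.]), array([348., 232.])])]
t 9.77 tcp [ 0.639  -0.1322  0.3607] h -0.103 F [-0.3746 -0.2778 -0.3789] w 0.0001
 rot [ 0.0022  0.0001 -0.0068] shift cm [-0.0919 -0.1657  6.0731]
```

View pics/w3.png

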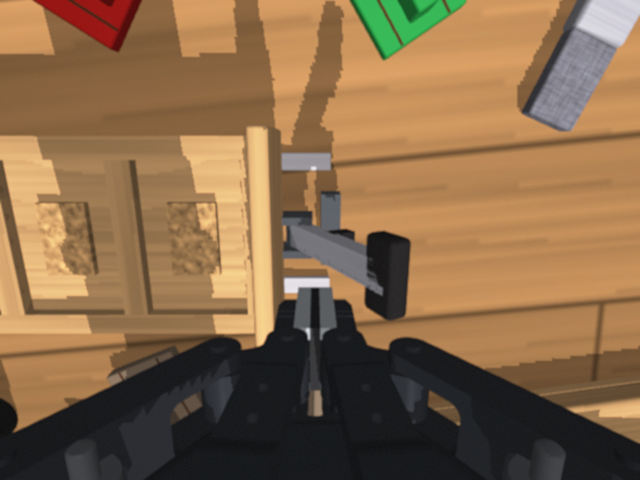

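Pedal shows at columns 367–408, rows 234–318, as predicted for 1.1 rad. The shut fingertips at (315,300) are between the board (265) and the pedal.

```bash
python3 -m creep '{"linear":[[-0.1,-0.15,2],[0,0,2.5],[0,0,1.5],[0,0,0],[0,1,0],[0,1.87,0.8],[0,1.64,1.41],[0,1.33,1.7],[0,0.97,1.93],[0,0.35,1],[0,0.22,1],[0,0.12,0.8],[0,0,0.4],[0,0,0.2],[0,0,0]],"rot":[[0,0,-0.005],[0,0,0],[0,0,0],[0,0,0],[0,0,0],[0,0,0],[0,0,0],[0,0,0],[0,0,0],[0,0,0],[0,0,0],[0,0,0],[0,0,0],[0,0,0],[0,0,0]]}'
python3 - <<'E'
from h import *
q=tw((0,-.2655));plan(q[0],q[1],.206,-.096)
E
```

```text
clock: 11.02
tcp_pos: [0.6324, -0.2047, 0.2105]
orientation: [3.136, -0.149, 0.004]
contact_force: [-0.8, -1.4, 3.3]
grip_width: 0.0
t 11.02 tcp [ 0.6324 -0.2047  0.2105] h -0.095 F [-0.7661 -1.381   3.264 ] w 0.0
 rot [ 0.0017 -0.0026  0.0012] shift cm [-0.1281  0.0508  0.4484]
```

```bash
python3 -m creep '{"linear":[[0,0,0.3],[0,0,0.3],[0,0,0.2],[0,0,0]],"rot":[[0,0,0],[0,0,0],[0,0,0],[0,0,0]]}' 
python3 -m creep '{"linear":[[0,0,-2],[0,0,-4],[0,0,-4],[0,0,-4],[0,0,-2],[0,0,0]],"rot":[[0,0,0],[0,0,0],[0,0,0],[0,0,0],[0,0,0],[0,0,0]]}'  -1
python3 - <<'E'
from h import *
c=cam('wrist');f=r.grab_frame('wrist');cv2.imwrite('pics/w4.png',f)
d=r.cut_out('wrist','brake')[0];print(d['p'],d['uv'])
f=lambda t:sil(c,lever(t),1)
b=d['pixels'].astype(np.uint8)
print([(t,round((f(t)&b).sum()/(f(t)|b).sum(),2)) for t in(0,.05,.1,.15,.2,.3)])
print(proj(c,tw((0,-.286),.037)))
plan(.4535,-.115,.36,1.47)
plan(.4535,-.115,.36,-.1)
E
```

```text
clock: 11.35
tcp_pos: [0.6327, -0.2049, 0.2092]
orientation: [3.136, -0.15, 0.005]
contact_force: [-20.8, 3.0, 52.5]
grip_width: -0.0
clock: 11.85
tcp_pos: [0.6337, -0.2036, 0.3685]
orientation: [3.136, -0.147, 0.02]
contact_force: [0.2, -0.0, -0.6]
grip_width: 0.0724
0.98 [295.1, 235.1]
[(0, np.float64(0.75)), (0.05, np.float64(0.79)), (0.1, np.float64(0.82)), (0.15, np.float64(0.81)), (0.2, np.float64(0.81)), (0.3, np.float64(0.73))]
[[340.566  232.8311]]
t 11.95 tcp [ 0.6321 -0.2034  0.3628] h -0.094 F [-0.5754  0.0314  0.0714] w 0.0848
 rot [ 0.0043 -0.003  -1.5637] shift cm [  6.9949 -18.6617   0.2796]
t 11.95 tcp [ 0.6321 -0.2034  0.3628] h -0.094 F [-0.5754  0.0314  0.0714] w 0.0848
 rot [ 0.0008 -0.0047  0.0063] shift cm [-18.6561  -7.0097   0.2796]
```

The lever met a hard stop at 52 N with the pedal top at 36 mm, so it is right down. Next, the covers.

```bash
cat >> h.py <<'E'
def look(x,y,yaw,label='cover0',z=0,save=None):
    c=cam('wrist');f=r.grab_frame('wrist')
    if save: cv2.imwrite(save,f)
    t=proj(c,[x,y,z+.02])[0];D=[d for d in r.cut_out('wrist',label) if d['p']>.2]
    d=min(D,key=lambda d:np.hypot(*(np.array(d['uv'])-t)));print(d['p'],d['uv'],t)
    q,i=fit([(c,d['pixels'])],M['cover'],(x,y,[yaw]),z,3);print('pose',q,'iou',round(float(i),3));return q
E
python3 -m creep '{"linear":[[-3.73,-1.4,0.05],[-3.73,-1.4,0.05],[-3.73,-1.4,0.05],[-3.73,-1.4,0.05],[-3.73,-1.4,0.05],[0,0,0],[0,0,0]],"rot":[[0.001,-0.005,0.01],[0,0,0],[0,0,0],[0,0,0],[0,0,0],[0,0,0],[0,0,0]]}' -0.3 60
python3 - <<'E'
from h import *
q=look(.4535,-.115,-.11,save='pics/w5.png');plan(q[0],q[1],.191,q[2])
E
```

```text
clock: 12.53
tcp_pos: [0.4511, -0.1144, 0.3578]
orientation: [-3.137, 0.162, 0.01]
contact_force: [0.2, -0.7, 0.2]
grip_width: 0.0555
0.87 [316.1, 215.0] [314.5375 217.4375]
pose [ 0.4525 -0.1171 -0.1159] iou 0.984
t 12.63 tcp [ 0.4539 -0.1155  0.3589] h -0.105 F [-0.031   0.7084 -0.3555] w 0.0554
 rot [0.0002 0.0028 0.0114] shift cm [-0.1227  0.1775 16.7872]
```

View pics/w5.png

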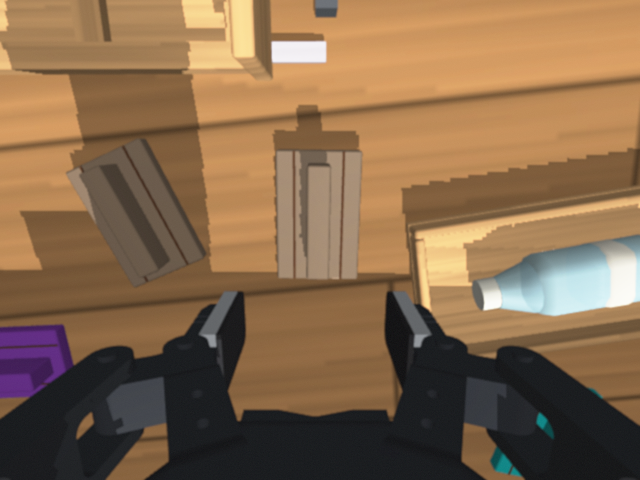

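Teak cover at (318,213) under the gripper, and the pet lies in the tray (cap at 487,293). Grasping the cover.

```bash
python3 -m creep '{"linear":[[-0.1,0.18,3],[0,0,4],[0,0,4],[0,0,3],[0,0,2],[0,0,0.7],[0,0,0],[0,0,0]],"rot":[[0,0,0.011],[0,0,0],[0,0,0],[0,0,0],[0,0,0],[0,0,0],[0,0,0],[0,0,0]]}'
python3 -m creep '{"linear":[[0,0,0],[0,0,0],[0,0,0],[0,0,0],[0,0,0],[0,0,0]],"rot":[[0,0,0],[0,0,0],[0,0,0],[0,0,0],[0,0,0],[0,0,0]]}' 1 80
python3 -m creep '{"linear":[[0,0,-2],[0,0,-3],[0,0,-4],[0,0,-4],[0,0,-3],[0,0,0],[0,0,0]],"rot":[[0,0,0],[0,0,0],[0,0,0],[0,0,0],[0,0,0],[0,0,0],[0,0,0]]}'
python3 - <<'E'
from h import *
c=cam('wrist');f=r.grab_frame('wrist');cv2.imwrite('pics/w6.png',f)
q=tw((0,-.096));print(q);plan(q[0],q[1],.35,-.096)
E
```

```text
clock: 13.3
tcp_pos: [0.4529, -0.1177, 0.1925]
orientation: [3.136, -0.183, -0.003]
contact_force: [0.0, -0.2, -0.2]
grip_width: 0.0557
clock: 13.8
tcp_pos: [0.4526, -0.1176, 0.1938]
orientation: [3.136, -0.183, 0.0]
contact_force: [-1.5, 1.1, 8.4]
grip_width: 0.016
clock: 14.38
tcp_pos: [0.4526, -0.1175, 0.3545]
orientation: [3.136, -0.183, 0.004]
contact_force: [-0.6, 0.1, -3.1]
grip_width: 0.0164
[ 0.6473 -0.0364  0.    ]
t 14.43 tcp [ 0.4519 -0.1174  0.3528] h -0.116 F [-0.2377 -0.0715 -1.7457] w 0.0165
 rot [ 0.0005  0.001  -0.0203] shift cm [18.6683 -9.939   0.2751]
```

```bash
python3 -m creep '{"linear":[[2.4,-2.5,0],[2.4,-2.5,0],[2.4,-2.5,0],[2.4,-2.5,0],[0,0,0],[0,0,0],[0,0,0]],"rot":[[0,0,-0.02],[0,0,0],[0,0,0],[0,0,0],[0,0,0],[0,0,0],[0,0,0]]}'
python3 - <<'E'
from h import *
c=cam('wrist');f=r.grab_frame('wrist')
D=[d for d in r.cut_out('wrist','trolley') if d['p']>.2];print([(d['p'],d['uv']) for d in D])
g=f.copy()
def rect(cx,cy,a,b,z,col):
    p=proj(c,[tw((cx+x*a,cy+y*b),z) for x,y in((-1,-1),(1,-1),(1,1),(-1,1))]);cv2.polylines(g,[p.round().astype(int)],True,col,1)
for y in(-.096,0,.096): rect(0,y,.059,.039,.058,(0,0,255));rect(0,y,.028,.018,.054,(255,0,0))
rect(0,0,.075,.15,.058,(0,255,0));rect(0,-.156,.08,.006,.12,(255,255,0))
cv2.imwrite('pics/w7.png',np.hstack([f[:, 60:460],g[:,60:460]]))
np.save('w7.npy',f);import pickle;pickle.dump((c,D),open('w7.pkl','wb'))
E
```

```text
clock: 15.02
tcp_pos: [0.5571, -0.0279, 0.35]
orientation: [3.137, -0.151, -0.01]
contact_force: [-0.6, 0.3, -2.0]
grip_width: 0.0162
[(0.93, [224.1, 101.2]), (0.48, [313.4, 257.3])]
```

View pics/w7.png

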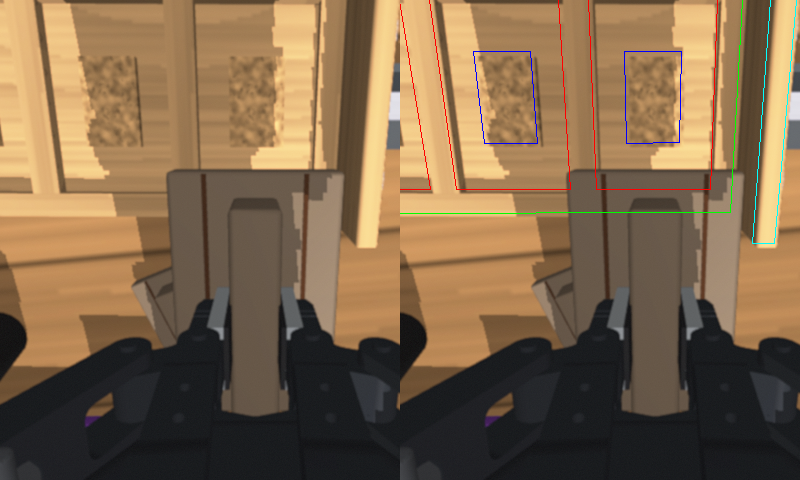

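Pads and rims show about 4 px right and 4 px down of the overlay. That puts the trolley about 2.5 mm off in x and y, so I correct the trolley pose.

```bash
sed -i 's/^TQ=.*/TQ=np.array([.6540,.0568,-.096])/' h.py
cat >> h.py <<'E'
def bay(i,z): q=tw((0,-.096+.096*i));plan(q[0],q[1],z,TQ[2])
E
python3 -c "from h import *; bay(0,.30)"
```

```text
t 15.12 tcp [ 0.5569 -0.0288  0.3509] h -0.098 F [ 0.6258 -0.3521 -1.2026] w 0.0164
 rot [ 0.0013  0.005  -0.0018] shift cm [8.8463 0.1487 5.093 ]
```

```bash
python3 -m creep '{"linear":[[2.95,0.05,1],[2.95,0.05,1],[2.95,0.05,1],[0,0,1],[0,0,1],[0,0,0],[0,0,0],[0,0,0]],"rot":[[0.001,0.005,-0.002],[0,0,0],[0,0,0],[0,0,0],[0,0,0],[0,0,0],[0,0,0],[0,0,0]]}'
python3 -c "from h import *; bay(0,.258);r.grab_frame('wrist');r.grab_frame('wrist');bay(0,.258)"
```

```text
clock: 15.78
tcp_pos: [0.6452, -0.0377, 0.3027]
orientation: [-3.138, 0.148, -0.004]
contact_force: [-0.5, 0.8, -2.0]
grip_width: 0.0162
t 15.78 tcp [ 0.6452 -0.0377  0.3027] h -0.094 F [-0.5071  0.7502 -2.0233] w 0.0162
 rot [-0.0005 -0.0026  0.0015] shift cm [-0.0313  0.1068  4.4721]
t 15.88 tcp [ 0.6457 -0.0376  0.3033] h -0.094 F [-0.4409 -0.2629 -1.2705] w 0.0164
 rot [-0.0007 -0.0039  0.0017] shift cm [-0.0785  0.1265  4.5251]
```

```bash
python3 -m creep '{"linear":[[-0.05,0.11,2],[0,0,1.5],[0,0,1],[0,0,0],[0,0,0]],"rot":[[0,-0.003,0.002],[0,0,0],[0,0,0],[0,0,0],[0,0,0]]}'
python3 -m creep '{"linear":[[0,0,0.3],[0,0,0.3],[0,0,0.3],[0,0,0]],"rot":[[0,0,0],[0,0,0],[0,0,0],[0,0,0]]}'
python3 -c "from h import *; bay(0,.2415)"
```

```text
clock: 16.3
tcp_pos: [0.6454, -0.0384, 0.2573]
orientation: [-3.137, 0.151, 0.001]
contact_force: [-0.2, -0.0, -0.8]
grip_width: 0.0164
clock: 16.63
tcp_pos: [0.6454, -0.0385, 0.248]
orientation: [-3.137, 0.151, 0.001]
contact_force: [-0.4, 0.6, -1.4]
grip_width: 0.0161
t 16.63 tcp [ 0.6454 -0.0385  0.248 ] h -0.096 F [-0.4265  0.6363 -1.4196] w 0.0161
 rot [-0.0006  0.0004 -0.0001] shift cm [-0.0603  0.0333  0.6491]
```

Below the rim with no contact force, so the cover is in the bay. Pressing.

```bash
python3 -m creep '{"linear":[[0,0,0.2],[0,0,0.2],[0,0,0.2],[0,0,0]],"rot":[[0,0,0],[0,0,0],[0,0,0],[0,0,0]]}'
python3 -m creep '{"linear":[[0,0,0.2],[0,0,0]],"rot":[[0,0,0],[0,0,0]]}'
python3 -m creep '{"linear":[[0,0,0.2],[0,0,0]],"rot":[[0,0,0],[0,0,0]]}'
```

```text
clock: 16.97
tcp_pos: [0.6455, -0.0385, 0.2422]
orientation: [-3.137, 0.151, -0.0]
contact_force: [-1.7, -0.0, 1.5]
grip_width: 0.0156
clock: 17.13
tcp_pos: [0.6455, -0.0385, 0.2418]
orientation: [-3.137, 0.151, 0.0]
contact_force: [-6.6, 1.0, 15.2]
grip_width: 0.0164
clock: 17.3
tcp_pos: [0.6456, -0.0385, 0.2418]
orientation: [-3.137, 0.151, -0.0]
contact_force: [-13.8, 0.0, 29.7]
grip_width: 0.0161
```

Seated: hard stop at TCP z .2418, i.e. the underside at about 48 mm. Release, then on to the next cover.

```bash
python3 -m creep '{"linear":[[0,0,-0.4],[0,0,0],[0,0,0],[0,0,0],[0,0,0]],"rot":[[0,0,0],[0,0,0],[0,0,0],[0,0,0],[0,0,0]]}' -0.1 60
python3 -m creep '{"linear":[[0,0,-1],[0,0,-3],[0,0,-4],[0,0,-3],[0,0,0]],"rot":[[0,0,0],[0,0,0],[0,0,0],[0,0,0],[0,0,0]]}'
python3 - <<'E'
from h import *
c=cam('top');f=r.grab_frame('top');cv2.imwrite('pics/t2.png',cv2.resize(f[180:330,150:400],None,fx=3,fy=3,interpolation=2))
for d in r.cut_out('top','cover0'):
    if d['p']>.2: print(round(d['p'],2),d['uv'],ray(c,d['uv'],.015))
plan(.471,.0355,.36,.30)
E
```

```text
clock: 17.72
tcp_pos: [0.646, -0.0373, 0.2423]
orientation: [-3.136, 0.149, -0.001]
contact_force: [1.4, 5.1, 3.9]
grip_width: 0.0469
clock: 18.13
tcp_pos: [0.6474, -0.04, 0.3595]
orientation: [-3.138, 0.154, -0.016]
contact_force: [0.6, -0.6, 1.1]
grip_width: 0.0471
0.91 [292.0, 143.3] [0.8528 0.0317 0.015 ]
0.81 [292.8, 276.6] [0.4755 0.0397 0.015 ]
0.77 [374.7, 150.7] [ 0.8244 -0.2014  0.015 ]
0.71 [238.6, 325.3] [0.3456 0.193  0.015 ]
0.62 [429.0, 366.6] [ 0.2177 -0.3271  0.015 ]
0.56 [190.4, 288.6] [0.4507 0.3248 0.015 ]
t 18.23 tcp [ 0.6457 -0.0397  0.3538] h -0.098 F [-0.6323 -0.1426 -0.4576] w 0.047
 rot [ 0.0006 -0.0023 -0.3976] shift cm [-14.4624 -12.3468  -0.6178]
```

The third cover has been knocked aside, from (178,280) to (190,288) in the top picture. The second is unmoved at (293,277).

```bash
python3 -m creep '{"linear":[[0,0,0],[0,0,0],[0,0,0],[0,0,0],[-2.9,-2.47,-0.1],[-2.9,-2.47,-0.1],[-2.9,-2.47,-0.1],[-2.9,-2.47,-0.1],[-2.9,-2.47,-0.1],[0,0,0],[0,0,0],[0,0,0]],"rot":[[0,0,-0.0994],[0,0,-0.0994],[0,0,-0.0994],[0,0,-0.0994],[0,0,0],[0,0,0],[0,0,0],[0,0,0],[0,0,0],[0,0,0],[0,0,0],[0,0,0]]}' -0.3 60
python3 - <<'E'
from h import *
q=look(.471,.0355,.3,save='pics/w8.png');plan(q[0],q[1],.1925,q[2])
E
```

```text
clock: 19.23
tcp_pos: [0.4705, 0.0356, 0.3567]
orientation: [-3.106, -0.471, 0.002]
contact_force: [0.1, -0.4, -0.4]
grip_width: 0.0555
0.94 [313.4, 219.4] [314.5898 222.1271]
pose [0.4682 0.0345 0.3053] iou 0.981
t 19.33 tcp [0.4713 0.0355 0.3569] h 0.3 F [-0.3692  0.378  -0.181 ] w 0.0553
 rot [-0.0006  0.0004 -0.0054] shift cm [-0.327   0.0023 16.4391]
```

View pics/w8.png

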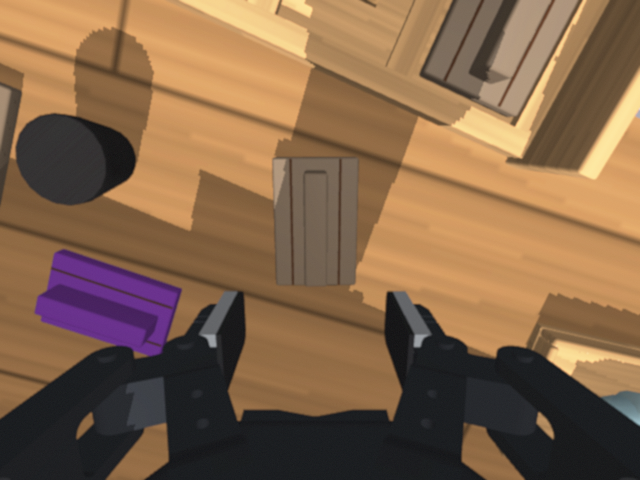

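Second teak cover at (315,220), and the first sits inside bay 0 at top right; the purple piece at (110,300) is well clear. Grasp.

```bash
python3 -m creep '{"linear":[[-0.33,0,3],[0,0,4],[0,0,4],[0,0,3],[0,0,1.8],[0,0,0.6],[0,0,0],[0,0,0]],"rot":[[0,0,-0.005],[0,0,0],[0,0,0],[0,0,0],[0,0,0],[0,0,0],[0,0,0],[0,0,0]]}'
python3 -m creep '{"linear":[[0,0,0],[0,0,0],[0,0,0],[0,0,0],[0,0,0],[0,0,0]],"rot":[[0,0,0],[0,0,0],[0,0,0],[0,0,0],[0,0,0],[0,0,0]]}' 1 80
python3 -m creep '{"linear":[[0,0,-2],[0,0,-3],[0,0,-4],[0,0,-4],[0,0,-3],[0,0,0],[0,0,0],[0,0,0],[0,0,0],[0,0,0],[0,0,0]],"rot":[[0,0,0],[0,0,0],[0,0,0],[0,0,0],[0,0,0],[0,0,0],[0,0,0.1],[0,0,0.1],[0,0,0.1],[0,0,0.1],[0,0,0]]}'
python3 -c "from h import *; bay(1,.31)"
```

```text
clock: 20.0
tcp_pos: [0.468, 0.0352, 0.1935]
orientation: [-3.104, -0.478, -0.0]
contact_force: [0.2, 0.5, -0.9]
grip_width: 0.0557
clock: 20.5
tcp_pos: [0.4678, 0.0354, 0.1947]
orientation: [-3.105, -0.479, -0.004]
contact_force: [-1.8, -0.6, 9.4]
grip_width: 0.0162
clock: 21.42
tcp_pos: [0.4667, 0.0352, 0.3529]
orientation: [-3.138, 0.152, 0.001]
contact_force: [-0.1, 0.1, -1.6]
grip_width: 0.0164
t 21.42 tcp [0.4667 0.0352 0.3529] h -0.097 F [-0.0629  0.1473 -1.5664] w 0.0164
 rot [-0.0003  0.0008 -0.0011] shift cm [18.4374 -3.9454  4.294 ]
```

```bash
python3 -m creep '{"linear":[[3.69,-0.79,0],[3.69,-0.79,0],[3.69,-0.79,0],[3.69,-0.79,0],[3.68,-0.79,1],[0,0,2],[0,0,1.3],[0,0,0],[0,0,0],[0,0,0]],"rot":[[0,0,0],[0,0,0],[0,0,0],[0,0,0],[0,0,0],[0,0,0],[0,0,0],[0,0,0],[0,0,0],[0,0,0]]}'
python3 - <<'E'
from h import *
r.grab_frame('wrist');bay(1,.258);c=cam('wrist');f=r.grab_frame('wrist');
g=f.copy()
def rect(cx,cy,a,b,z,col):
    p=proj(c,[tw((cx+x*a,cy+y*b),z) for x,y in((-1,-1),(1,-1),(1,1),(-1,1))]);cv2.polylines(g,[p.round().astype(int)],True,col,1)
for y in(0,.096): rect(0,y,.059,.039,.058,(0,0,255));rect(0,y,.028,.018,.054,(255,0,0))
cv2.imwrite('pics/w9.png',cv2.resize(g[0:330,0:440],(800,600),interpolation=1))
E
```

```text
clock: 22.25
tcp_pos: [0.6539, 0.0572, 0.311]
orientation: [-3.138, 0.146, 0.0]
contact_force: [0.8, 1.2, -1.8]
grip_width: 0.0163
t 22.3 tcp [0.6542 0.0573 0.3115] h -0.093 F [ 0.9782  0.765  -1.6924] w 0.0164
 rot [-0.0008 -0.001   0.0029] shift cm [-0.0123  0.0503  5.3537]
```

View pics/w9.png

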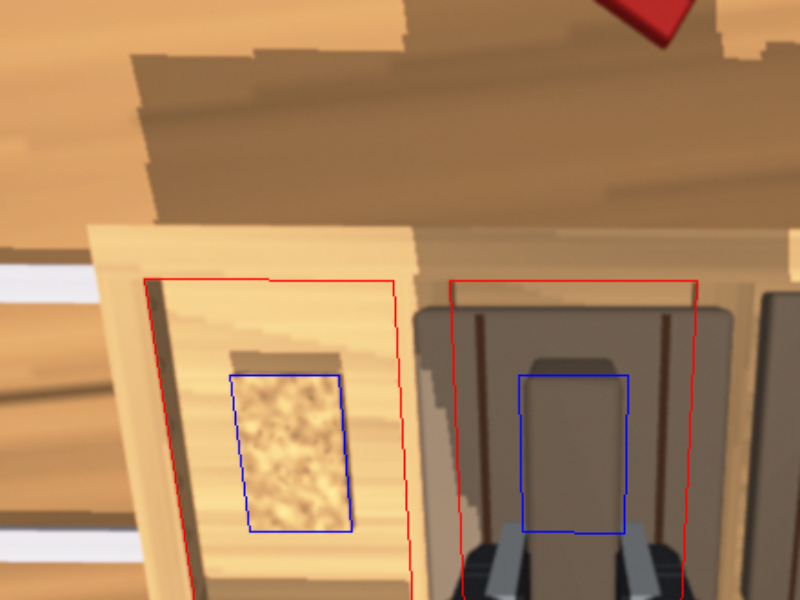

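The overlay now matches pad and rim exactly. Lowering into bay 1.

```bash
python3 -m creep '{"linear":[[0,0.05,2.5],[0,0,2],[0,0,0.8],[0,0,0],[0,0,0]],"rot":[[0,0,0.002],[0,0,0],[0,0,0],[0,0,0],[0,0,0]]}'
python3 -c "from h import *; bay(1,.249)"
python3 -m creep '{"linear":[[0,0,0.3],[0,0,0.3],[0,0,0.2],[0,0,0]],"rot":[[0,0,0],[0,0,0],[0,0,0],[0,0,0]]}'
python3 -m creep '{"linear":[[0,0,0.2],[0,0,0.2],[0,0,0.2],[0,0,0]],"rot":[[0,0,0],[0,0,0],[0,0,0],[0,0,0]]}'
```

```text
clock: 22.77
tcp_pos: [0.6546, 0.057, 0.2581]
orientation: [-3.137, 0.15, -0.001]
contact_force: [1.0, -0.9, -2.4]
grip_width: 0.0164
t 22.77 tcp [0.6546 0.057  0.2581] h -0.095 F [ 1.0445 -0.8694 -2.3874] w 0.0164
 rot [-0.0008 -0.0003  0.0005] shift cm [-0.0561  0.0265  0.9093]
clock: 23.1
tcp_pos: [0.6544, 0.057, 0.2493]
orientation: [-3.137, 0.15, 0.0]
contact_force: [0.3, -0.5, -2.0]
grip_width: 0.0166
clock: 23.43
tcp_pos: [0.6545, 0.057, 0.2433]
orientation: [-3.137, 0.15, -0.0]
contact_force: [-0.7, -0.6, 1.8]
grip_width: 0.0163
```

```bash
python3 -m creep '{"linear":[[0,0,0.2],[0,0,0.2],[0,0,0]],"rot":[[0,0,0],[0,0,0],[0,0,0]]}'
python3 -m creep '{"linear":[[0,0,0.1],[0,0,0]],"rot":[[0,0,0],[0,0,0]]}'
python3 -m creep '{"linear":[[0,0,-0.5],[0,0,0],[0,0,0],[0,0,0],[0,0,0]],"rot":[[0,0,0],[0,0,0],[0,0,0],[0,0,0],[0,0,0]]}' -0.1 60
python3 -m creep '{"linear":[[0,0,-1],[0,0,-3],[0,0,-4],[0,0,-3],[0,0,0]],"rot":[[0,0,0],[0,0,0],[0,0,0],[0,0,0],[0,0,0]]}'
python3 - <<'E'
from h import *
r.grab_frame('top');r.grab_frame('scene');A,B=r.cut_out('top','cover0'),r.cut_out('scene','cover0')
ct,cs=cam('top'),cam('scene')
p=np.array([.4507,.3248,.02])
for cc,D in((ct,A),(cs,B)):
    d=min(D,key=lambda d:np.hypot(*(np.array(d['uv'])-proj(cc,p)[0])));print(d['p'],d['uv'],proj(cc,p),d['pixels'].sum())
    print(fit([(cc,d['pixels'])],M['cover'],(p[0],p[1],np.arange(0,3,.5)),0,3))
plan(.4507,.3248,.36,-.08)
E
```

```text
clock: 23.68
tcp_pos: [0.6546, 0.0571, 0.2428]
orientation: [-3.138, 0.151, -0.0]
contact_force: [-13.4, -1.8, 26.1]
grip_width: 0.0164
clock: 23.85
tcp_pos: [0.6545, 0.0571, 0.2427]
orientation: [-3.138, 0.151, -0.001]
contact_force: [-15.4, -2.3, 33.2]
grip_width: 0.0164
clock: 24.27
tcp_pos: [0.6543, 0.0569, 0.2425]
orientation: [-3.137, 0.15, 0.002]
contact_force: [0.4, 0.4, 0.8]
grip_width: 0.047
clock: 24.68
tcp_pos: [0.6566, 0.0573, 0.3612]
orientation: [-3.135, 0.151, -0.018]
contact_force: [1.6, -1.1, 0.1]
grip_width: 0.0468
0.68 [189.0, 290.5] [[190.0349 288.546 ]] 954
(array([ 0.4522,  0.3302, -0.0482]), np.float64(0.9109814323607427))
0.76 [450.8, 322.7] [[451.6999 319.9304]] 1342
(array([ 0.4496,  0.3286, -0.0799]), np.float64(0.9550346806983975))
t 24.88 tcp [0.654  0.0568 0.3524] h -0.096 F [-1.2296 -0.137   0.2606] w 0.0471
 rot [-0.0002  0.0019 -0.0156] shift cm [-22.4064 -25.0918  -0.7578]
```

```bash
python3 -m creep '{"linear":[[-2.49,-2.83,-0.08],[-2.49,-2.83,-0.08],[-2.49,-2.83,-0.08],[-2.49,-2.83,-0.08],[-2.49,-2.83,-0.08],[-2.49,-2.83,-0.08],[-2.49,-2.83,-0.08],[-2.49,-2.83,-0.08],[-2.49,-2.83,-0.08],[0,0,0],[0,0,0],[0,0,0]],"rot":[[0,0,-0.016],[0,0,0],[0,0,0],[0,0,0],[0,0,0],[0,0,0],[0,0,0],[0,0,0],[0,0,0],[0,0,0],[0,0,0],[0,0,0]]}' -0.3 60
python3 - <<'E'
from h import *
q=look(.4505,.329,-.07,save='pics/w10.png');plan(q[0],q[1],.1930,q[2])
E
```

```text
clock: 25.88
tcp_pos: [0.4518, 0.3284, 0.3594]
orientation: [3.138, -0.125, -0.003]
contact_force: [-0.0, 0.6, -0.5]
grip_width: 0.0554
0.72 [314.8, 218.7] [312.8103 223.4664]
pose [ 0.4493  0.3287 -0.0855] iou 0.983
t 25.98 tcp [0.4527 0.3274 0.3598] h -0.082 F [-0.3332  1.125   0.2433] w 0.0557
 rot [0.0011 0.0011 0.0034] shift cm [-0.3559 -0.0911 16.6803]
```

View pics/w10.png

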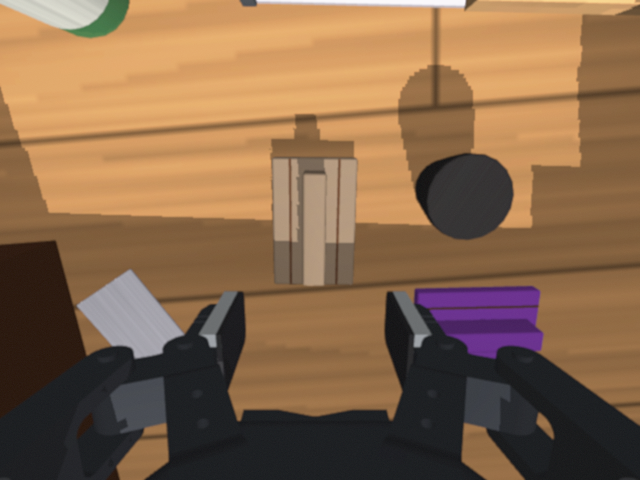

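Third teak cover at (314,220); the stopper (467,195) and the purple piece (478,318) are clear of the fingers.

```bash
python3 -m creep '{"linear":[[-0.35,-0.09,3],[0,0,4],[0,0,4],[0,0,3],[0,0,2],[0,0,0.7],[0,0,0],[0,0,0]],"rot":[[0,0,0.003],[0,0,0],[0,0,0],[0,0,0],[0,0,0],[0,0,0],[0,0,0],[0,0,0]]}'
python3 -m creep '{"linear":[[0,0,0],[0,0,0],[0,0,0],[0,0,0],[0,0,0],[0,0,0]],"rot":[[0,0,0],[0,0,0],[0,0,0],[0,0,0],[0,0,0],[0,0,0]]}' 1 80
python3 -m creep '{"linear":[[0,0,-2],[0,0,-3],[0,0,-4],[0,0,-4],[0,0,-3],[0,0,0],[0,0,0]],"rot":[[0,0,0],[0,0,0],[0,0,0],[0,0,0],[0,0,0],[0,0,0],[0,0,0]]}'
python3 -c "from h import *; bay(2,.31)"
```

```text
clock: 26.65
tcp_pos: [0.4492, 0.3299, 0.1942]
orientation: [-3.138, 0.132, -0.0]
contact_force: [0.1, 0.9, 0.7]
grip_width: 0.0554
clock: 27.15
tcp_pos: [0.4489, 0.3304, 0.1953]
orientation: [-3.137, 0.13, -0.003]
contact_force: [-0.3, -1.8, 7.8]
grip_width: 0.0161
clock: 27.73
tcp_pos: [0.4486, 0.3304, 0.356]
orientation: [-3.135, 0.13, -0.005]
contact_force: [-1.3, -0.5, -1.4]
grip_width: 0.0163
t 27.73 tcp [0.4486 0.3304 0.356 ] h -0.083 F [-1.3369 -0.5134 -1.4022] w 0.0163
 rot [-0.0037 -0.0033  0.0132] shift cm [23.0641 15.6606  4.5954]
```

```bash
python3 -m creep '{"linear":[[2.88,1.96,0],[2.88,1.96,0],[2.88,1.96,0],[2.88,1.96,0],[2.88,1.96,0],[2.88,1.96,0],[2.88,1.96,0.5],[2.88,1.96,1],[0,0,2],[0,0,1],[0,0,0],[0,0,0],[0,0,0]],"rot":[[-0.003,-0.003,0.013],[0,0,0],[0,0,0],[0,0,0],[0,0,0],[0,0,0],[0,0,0],[0,0,0],[0,0,0],[0,0,0],[0,0,0],[0,0,0],[0,0,0]]}'
python3 - <<'E'
from h import *
bay(2,.258);c=cam('wrist');f=r.grab_frame('wrist');bay(2,.258)
E
```

```text
clock: 28.82
tcp_pos: [0.6623, 0.1539, 0.3086]
orientation: [3.137, -0.146, -0.006]
contact_force: [0.2, -0.6, -1.6]
grip_width: 0.0164
t 28.82 tcp [0.6623 0.1539 0.3086] h -0.093 F [ 0.2334 -0.554  -1.6077] w 0.0164
 rot [0.0017 0.0037 0.0027] shift cm [0.1091 0.1445 5.0621]
t 28.87 tcp [0.6625 0.1538 0.3092] h -0.093 F [-0.6086 -0.0828 -1.7851] w 0.0162
 rot [0.0014 0.0025 0.0025] shift cm [0.0811 0.1357 5.1222]
```

```bash
python3 -m creep '{"linear":[[0.08,0.13,2.5],[0,0,1.8],[0,0,0.8],[0,0,0],[0,0,0]],"rot":[[0.001,0.002,0.002],[0,0,0],[0,0,0],[0,0,0],[0,0,0]]}'
python3 -m creep '{"linear":[[0,0,0.3],[0,0,0.3],[0,0,0.2],[0,0,0]],"rot":[[0,0,0],[0,0,0],[0,0,0],[0,0,0]]}'
python3 -c "from h import *; bay(2,.2433)"
```

```text
clock: 29.28
tcp_pos: [0.6635, 0.1514, 0.2581]
orientation: [3.137, -0.152, -0.001]
contact_force: [1.0, 0.3, -2.1]
grip_width: 0.0163
clock: 29.62
tcp_pos: [0.6636, 0.1509, 0.2495]
orientation: [3.137, -0.153, -0.001]
contact_force: [0.3, 0.0, -1.4]
grip_width: 0.0166
t 29.62 tcp [0.6636 0.1509 0.2495] h -0.098 F [ 0.3461  0.0392 -1.3946] w 0.0166
 rot [ 0.0011  0.0007 -0.0016] shift cm [-0.049  -0.1388  0.6193]
```

```bash
python3 -m creep '{"linear":[[0,-0.1,0.2],[0,0,0.2],[0,0,0.2],[0,0,0]],"rot":[[0,0,0],[0,0,0],[0,0,0],[0,0,0]]}'
python3 -m creep '{"linear":[[0,0,0.2],[0,0,0.2],[0,0,0]],"rot":[[0,0,0],[0,0,0],[0,0,0]]}'
python3 -m creep '{"linear":[[0,0,0.1],[0,0,0]],"rot":[[0,0,0],[0,0,0]]}'
```

```text
clock: 29.95
tcp_pos: [0.6637, 0.1513, 0.2434]
orientation: [3.136, -0.154, -0.001]
contact_force: [-1.2, -3.2, 3.0]
grip_width: 0.0165
clock: 30.2
tcp_pos: [0.6638, 0.1527, 0.2433]
orientation: [3.138, -0.153, 0.0]
contact_force: [-11.0, -3.0, 28.2]
grip_width: 0.0161
clock: 30.37
tcp_pos: [0.6637, 0.153, 0.2432]
orientation: [-3.138, 0.153, -0.001]
contact_force: [-13.7, -2.9, 32.9]
grip_width: 0.016
```

Third cover seated too: hard stop at .2432, underside about 48 mm. Release, lift, turn 90° to pinch the lever bar.

```bash
python3 -m creep '{"linear":[[0,0,-0.5],[0,0,0],[0,0,0],[0,0,0],[0,0,0]],"rot":[[0,0,0],[0,0,0],[0,0,0],[0,0,0],[0,0,0]]}' -0.1 60
python3 -m creep '{"linear":[[0,0,-1],[0,0,-3],[0,0,-4],[0,0,-3],[0,0,0],[0,0,0],[0,0,0],[0,0,0],[0,0,0],[0,0,0],[0,0,0],[0,0,0],[0,0,0],[0,0,0],[0,0,0],[0,0,0],[0,0,0],[0,0,0],[0,0,0]],"rot":[[0,0,0],[0,0,0],[0,0,0],[0,0,0],[0,0,0],[0,0,-0.121],[0,0,-0.121],[0,0,-0.121],[0,0,-0.121],[0,0,-0.121],[0,0,-0.121],[0,0,-0.121],[0,0,-0.121],[0,0,-0.121],[0,0,-0.121],[0,0,-0.121],[0,0,-0.121],[0,0,-0.121],[0,0,0]]}'
python3 - <<'E'
from h import *
q=tw((0,-.24));print(q);plan(q[0],q[1],.36,1.4748)
E
```

```text
clock: 30.78
tcp_pos: [0.6634, 0.1519, 0.2425]
orientation: [3.136, -0.153, -0.003]
contact_force: [0.8, -0.2, 0.1]
grip_width: 0.0466
clock: 32.37
tcp_pos: [0.6638, 0.1516, 0.3533]
orientation: [-2.321, -2.117, 0.003]
contact_force: [0.4, -0.5, -0.7]
grip_width: 0.0468
[ 0.631  -0.1821  0.    ]
t 32.37 tcp [0.6638 0.1516 0.3533] h 1.479 F [ 0.3778 -0.5022 -0.693 ] w 0.0468
 rot [-0.0015  0.0012  0.0043] shift cm [-33.5337  -0.0652  -0.6683]
```

```bash
python3 -m creep '{"linear":[[-3.73,0,-0.07],[-3.73,0,-0.07],[-3.73,0,-0.07],[-3.73,0,-0.07],[-3.73,0,-0.07],[-3.73,0,-0.07],[-3.73,0,-0.07],[-3.73,0,-0.07],[-3.73,0,-0.07],[0,0,0],[0,0,0],[0,0,0]],"rot":[[0,0,0.004],[0,0,0],[0,0,0],[0,0,0],[0,0,0],[0,0,0],[0,0,0],[0,0,0],[0,0,0],[0,0,0],[0,0,0],[0,0,0]]}' -0.1 40
python3 - <<'E'
from h import *
c=cam('wrist');f=r.grab_frame('wrist');g=f.copy()
for p in lever(0): cv2.polylines(g,[cv2.convexHull(proj(c,p).astype(np.float32)).round().astype(int)],True,(255,0,255),1)
for y in(-.096,0,.096):
    for p in place(M['cover'],(*tw((0,y))[:2],TQ[2]),.048): cv2.polylines(g,[cv2.convexHull(proj(c,p).astype(np.float32)).round().astype(int)],True,(0,0,255),1)
cv2.imwrite('pics/w11.png',g);q=tw((0,-.24));plan(q[0],q[1],.202,1.4748)
E
```

```text
clock: 33.37
tcp_pos: [0.6305, -0.1818, 0.3602]
orientation: [-2.332, -2.105, 0.002]
contact_force: [0.1, 0.6, 1.1]
grip_width: 0.0468
t 33.42 tcp [ 0.6307 -0.1806  0.3603] h 1.471 F [-0.7602 -0.0352 -0.7599] w 0.0468
 rot [-0.001   0.0004 -0.0037] shift cm [-0.1442  0.0403 15.8254]
```

View pics/w11.png

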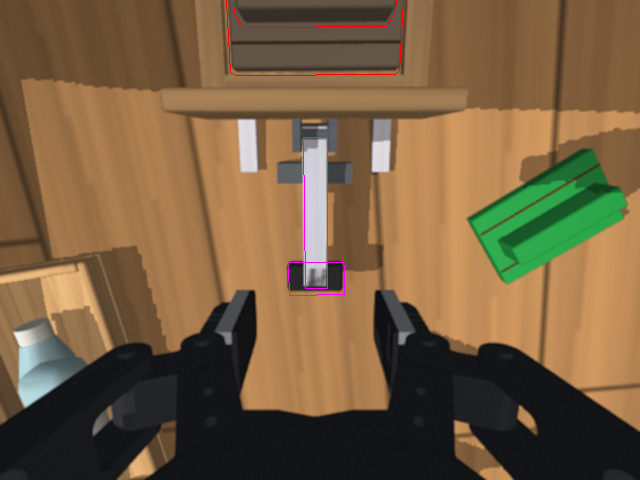

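Lever lies level, overlay matches (bar columns 303–327, pedal row 278), and cover 0's outline matches the fully seated height. Pinch the bar.

```bash
python3 -m creep '{"linear":[[-0.14,0.04,3],[0,0,4],[0,0,4],[0,0,3],[0,0,1.8],[0,0,0],[0,0,0]],"rot":[[0,0,-0.003],[0,0,0],[0,0,0],[0,0,0],[0,0,0],[0,0,0],[0,0,0]]}'
python3 -m creep '{"linear":[[0,0,0],[0,0,0],[0,0,0],[0,0,0],[0,0,0],[0,0,0]],"rot":[[0,0,0],[0,0,0],[0,0,0],[0,0,0],[0,0,0],[0,0,0]]}' 1 40
python3 - <<'E'
from h import *
o,A=tool();print(o['tcp_pos'],o['contact_force'],o['grip_width'])
c,s=np.cos(TQ[2]),np.sin(TQ[2]);d=o['tcp_pos'][:2]-TQ[:2];print('track y',-s*d[0]+c*d[1])
L=.172;ry=-s*d[0]+c*d[1]+.172;rr=-ry;th=np.linspace(0,1.12,13);be=np.linspace(0,.25,13)
print('r',rr)
Y=-rr*np.cos(th)+L*np.sin(be);Z=.03+rr*np.sin(th)+L*np.cos(be)
for i in range(12):
    dy,dz=(Y[i+1]-Y[i])*100,(Z[i+1]-Z[i])*100;b=be[i]  # tool x=(cos b,-sin b) in (y,z), tool z=(-sin b,-cos b)
    print(round(th[i+1],2),[round(float(dy*np.cos(b)-dz*np.sin(b)),2),0,round(float(-dy*np.sin(b)-dz*np.cos(b)),2)],round(-(be[i+1]-be[i]),4))
E
```

```text
clock: 34.0
tcp_pos: [0.6308, -0.1818, 0.2017]
orientation: [-2.323, -2.113, 0.003]
contact_force: [-0.1, -0.3, 0.6]
grip_width: 0.0469
clock: 34.5
tcp_pos: [0.6303, -0.1831, 0.2044]
orientation: [2.326, 2.111, -0.003]
contact_force: [-5.2, 1.4, 8.7]
grip_width: 0.0168
[ 0.6303 -0.1831  0.2044] [-5.1994  1.3776  8.7318] 0.016801079821092003
track y -0.2410958083824903
r 0.06909580838249033
0.09 [0.39, 0, -0.64] -0.0208
0.19 [0.43, 0, -0.64] -0.0208
0.28 [0.48, 0, -0.63] -0.0208
0.37 [0.53, 0, -0.62] -0.0208
0.47 [0.57, 0, -0.6] -0.0208
0.56 [0.61, 0, -0.59] -0.0208
0.65 [0.66, 0, -0.57] -0.0208
0.75 [0.7, 0, -0.54] -0.0208
0.84 [0.74, 0, -0.52] -0.0208
0.93 [0.77, 0, -0.49] -0.0208
1.03 [0.81, 0, -0.46] -0.0208
1.12 [0.84, 0, -0.42] -0.0208
```

```bash
python3 -m creep '{"linear":[[0.39,0,-0.64],[0.43,0,-0.64],[0.48,0,-0.63],[0.53,0,-0.62],[0.57,0,-0.6],[0.61,0,-0.59],[0,0,0]],"rot":[[0,-0.0208,0],[0,-0.0208,0],[0,-0.0208,0],[0,-0.0208,0],[0,-0.0208,0],[0,-0.0208,0],[0,0,0]]}' 1 70
python3 -m creep '{"linear":[[0.66,0,-0.57],[0.7,0,-0.54],[0.74,0,-0.52],[0.77,0,-0.49],[0.81,0,-0.46],[0.84,0,-0.42],[0,0,0],[0,0,0]],"rot":[[0,-0.0208,0],[0,-0.0208,0],[0,-0.0208,0],[0,-0.0208,0],[0,-0.0208,0],[0,-0.0208,0],[0,0,0],[0,0,0]]}'
python3 - <<'E'
from h import *
o,A=tool();p=o['tcp_pos']+.172*A[:,2]
c,s=np.cos(TQ[2]),np.sin(TQ[2]);d=p[:2]-TQ[:2];y=-s*d[0]+c*d[1]+.172;z=p[2]-.03;print(y,z,np.arctan2(z,-y),np.hypot(y,z))
ct=cam('top');r.grab_frame('top');D=r.cut_out('top','brake');print([(x['p'],x['uv']) for x in D])
E
```

```text
clock: 35.08
tcp_pos: [0.6339, -0.1452, 0.2377]
orientation: [2.256, 2.064, -0.141]
contact_force: [-0.3, 10.5, -8.2]
grip_width: 0.0146
clock: 35.75
tcp_pos: [0.6383, -0.0993, 0.2581]
orientation: [2.191, 1.996, -0.275]
contact_force: [1.1, 7.3, -17.5]
grip_width: 0.0133
-0.027048210903229147 0.061326644033077415 1.155408810405262 0.06702658413961847
[(0.49, [370.0, 212.7])]
```

```bash
python3 -m creep '{"linear":[[0,0,0],[0,0,0],[0,0,0],[0,0,0],[0,0,0]],"rot":[[0,0,0],[0,0,0],[0,0,0],[0,0,0],[0,0,0]]}' -0.5 40
python3 -m creep '{"linear":[[0,0,-1],[0,0,-2],[0,0,-4],[0,0,-4],[0,0,0],[0,0,0],[0,0,0],[0,0,0]],"rot":[[0,0,0],[0,0,0],[0,0,0],[0,0,0],[0,0.1,0],[0,0.1,0],[0,0.05,0],[0,0,0]]}'
python3 - <<'E'
from h import *
c=cam('wrist');f=r.grab_frame('wrist');g=f.copy()
for c_,n in((c,'wrist'),(cam('top'),'top')):
    if n=='top': r.grab_frame('top')
    D=r.cut_out(n,'brake')
    if not D: print(n,'none');continue
    b=D[0]['pixels'].astype(np.uint8);print(n,D[0]['p'],D[0]['uv'])
    print([(round(t,2),round((sil(c_,lever(t),1)&b).sum()/(sil(c_,lever(t),1)|b).sum(),2)) for t in np.arange(0,1.5,.1)])
cv2.imwrite('pics/w12.png',g);plan(.63,-.18,.36,1.4748)
E
```

```text
clock: 36.27
tcp_pos: [0.6388, -0.1034, 0.26]
orientation: [2.192, 1.988, -0.277]
contact_force: [0.1, 0.6, -0.3]
grip_width: 0.0638
clock: 36.93
tcp_pos: [0.6412, -0.0769, 0.3667]
orientation: [-2.328, -2.109, -0.0]
contact_force: [0.2, -0.3, -0.4]
grip_width: 0.0639
wrist 0.88 [312.6, 381.7]
[(np.float64(0.0), np.float64(0.51)), (np.float64(0.1), np.float64(0.61)), (np.float64(0.2), np.float64(0.68)), (np.float64(0.3), np.float64(0.65)), (np.float64(0.4), np.float64(0.61)), (np.float64(0.5), np.float64(0.56)), (np.float64(0.6), np.float64(0.54)), (np.float64(0.7), np.float64(0.54)), (np.float64(0.8), np.float64(0.55)), (np.float64(0.9), np.float64(0.59)), (np.float64(1.0), np.float64(0.63)), (np.float64(1.1), np.float64(0.64)), (np.float64(1.2), np.float64(0.63)), (np.float64(1.3), np.float64(0.47)), (np.float64(1.4), np.float64(0.31))]
top 0.61 [372.2, 209.0]
[(np.float64(0.0), np.float64(0.0)), (np.float64(0.1), np.float64(0.0)), (np.float64(0.2), np.float64(0.01)), (np.float64(0.3), np.float64(0.01)), (np.float64(0.4), np.float64(0.01)), (np.float64(0.5), np.float64(0.02)), (np.float64(0.6), np.float64(0.03)), (np.float64(0.7), np.float64(0.04)), (np.float64(0.8), np.float64(0.08)), (np.float64(0.9), np.float64(0.13)), (np.float64(1.0), np.float64(0.15)), (np.float64(1.1), np.float64(0.09)), (np.float64(1.2), np.float64(0.0)), (np.float64(1.3), np.float64(0.0)), (np.float64(1.4), np.float64(0.0))]
t 37.13 tcp [ 0.6412 -0.0748  0.3656] h 1.475 F [-0.2891  0.9282  0.8282] w 0.0642
 rot [-0.0013  0.0023  0.0004] shift cm [-10.5748  -0.1075   0.5614]
```

Run:
```python
from h import *
f=r.grab_frame('scene');c=cam('scene')
D=r.cut_out('scene','brake');print([(x['p'],x['uv']) for x in D])
if D:
    b=D[0]['pixels'].astype(np.uint8);print([(round(t,2),round((sil(c,lever(t),1)&b).sum()/(sil(c,lever(t),1)|b).sum(),2)) for t in np.arange(0,1.5,.1)])
a=cv2.resize(f[170:350,190:430],(400,300),interpolation=2);w=cv2.resize(cv2.imread('pics/w12.png'),(400,300))
cv2.imwrite('pics/v13.png',np.hstack([a,w]))
```

```text
[(0.76, [252.3, 232.2]), (0.24, [284.2, 271.8])]
[(np.float64(0.0), np.float64(0.06)), (np.float64(0.1), np.float64(0.11)), (np.float64(0.2), np.float64(0.15)), (np.float64(0.3), np.float64(0.19)), (np.float64(0.4), np.float64(0.21)), (np.float64(0.5), np.float64(0.24)), (np.float64(0.6), np.float64(0.28)), (np.float64(0.7), np.float64(0.3)), (np.float64(0.8), np.float64(0.32)), (np.float64(0.9), np.float64(0.31)), (np.float64(1.0), np.float64(0.31)), (np.float64(1.1), np.float64(0.28)), (np.float64(1.2), np.float64(0.22)), (np.float64(1.3), np.float64(0.18)), (np.float64(1.4), np.float64(0.15))]
```

View pics/v13.png

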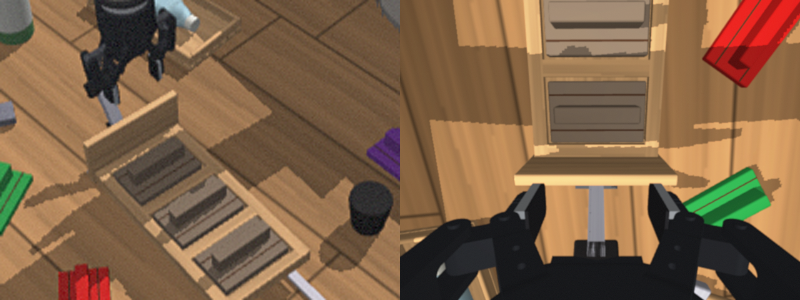

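All three covers are flush in their bays. The lever is in the wrist view at half-scale (595,245); working out its angle from that row.

Run:
```python
from h import *
c=cam('wrist');r.grab_frame('wrist');b=r.cut_out('wrist','brake')[0]['pixels'];v,u=np.nonzero(b);print(u.min(),u.max(),v.min(),v.max())
for row in range(v.min(),v.max(),8): x=np.nonzero(b[row])[0]; print(row,x.min() if len(x) else 0,x.max() if len(x) else 0,end='; ')
print()
for t in(0,.2,.5,.8,.9,1.,1.1,1.2):
    L=lever(t);P=proj(c,L[1]);print(t,P.min(0),P.max(0))
cv2.imwrite('pics/z.png',r.grab_frame('wrist')[280:480,220:420])
```

```text
278 349 300 415
300 314 321; 308 303 325; 316 302 326; 324 302 326; 332 302 326; 340 302 326; 348 301 326; 356 301 326; 364 301 326; 372 301 327; 380 300 328; 388 280 347; 396 278 349; 404 278 349; 412 292 336; 
0 [289.8175 369.3243] [340.9318 401.2599]
0.2 [288.2057 382.1438] [342.546  416.7575]
0.5 [284.8049 395.4473] [345.9381 432.4319]
0.8 [280.6778 395.2126] [350.0903 435.3987]
0.9 [279.2317 390.8157] [351.5483 434.1095]
1.0 [277.7898 384.5596] [353.0039 430.5141]
1.1 [276.3844 376.3922] [354.4247 424.3836]
1.2 [275.0526 366.3153] [355.7734 415.5342]
```

Width and row give about 0.95–1.0 rad: released, but I want more margin. I nudge the pedal's outer end further up with shut fingers.

```bash
python3 -m creep '{"linear":[[-3.4,0,0],[-3.4,0,0],[-3.4,0,0],[-3.4,0,0],[-3.4,0,0],[0,0,0],[0,0,0]],"rot":[[0,0,0],[0,0,0],[0,0,0],[0,0,0],[0,0,0],[0,0,0],[0,0,0]]}' 1 40
python3 - <<'E'
from h import *
q=tw((0,-.30));plan(q[0],q[1],.275,1.4748)
E
```

```text
clock: 37.97
tcp_pos: [0.6241, -0.2476, 0.3652]
orientation: [2.331, 2.106, -0.005]
contact_force: [0.2, 1.2, -0.9]
grip_width: -0.0
t 37.97 tcp [ 0.6241 -0.2476  0.3652] h 1.469 F [ 0.1806  1.1765 -0.9357] w -0.0
 rot [-0.002   0.0023 -0.0055] shift cm [0.5902 0.057  9.0179]
```

```bash
python3 -m creep '{"linear":[[0,0.05,3],[0,0,3],[0,0,3],[0,0,0],[1.5,0,0],[1.5,0,0],[0.5,0,0],[0.4,0,0],[0.4,0,0],[0.4,0,0],[0,0,0]],"rot":[[0,0,-0.005],[0,0,0],[0,0,0],[0,0,0],[0,0,0],[0,0,0],[0,0,0],[0,0,0],[0,0,0],[0,0,0],[0,0,0]]}'
python3 -m creep '{"linear":[[0.4,0,0],[0.4,0,0],[0.4,0,0],[0,0,0]],"rot":[[0,0,0],[0,0,0],[0,0,0],[0,0,0]]}'
python3 - <<'E'
from h import *
q=tw((0,-.243));plan(q[0],q[1],.275,1.4748)
E
```

```text
clock: 38.88
tcp_pos: [0.6298, -0.1975, 0.2764]
orientation: [2.319, 2.117, -0.002]
contact_force: [0.6, 0.3, -0.4]
grip_width: 0.0002
clock: 39.22
tcp_pos: [0.6307, -0.1869, 0.2761]
orientation: [2.321, 2.115, -0.003]
contact_force: [0.1, -4.4, 3.5]
grip_width: -0.0001
t 39.22 tcp [ 0.6307 -0.1869  0.2761] h 1.478 F [ 0.0728 -4.4078  3.4995] w -0.0001
 rot [-0.0004  0.0025  0.0032] shift cm [ 0.1821 -0.0206  0.1053]
```

```bash
python3 -m creep '{"linear":[[0.3,0,0],[0.2,0,0],[0,0,0],[-1,0,0],[-3,0,0],[0,0,-3],[0,0,-3],[0,0,-3],[0,0,0]],"rot":[[0,0,0],[0,0,0],[0,0,0],[0,0,0],[0,0,0],[0,0,0],[0,0,0],[0,0,0],[0,0,0]]}'
python3 - <<'E'
from h import *
c=cam('wrist');r.grab_frame('wrist');D=r.cut_out('wrist','brake')
if D:
    b=D[0]['pixels'].astype(np.uint8);print([(round(t,2),round((sil(c,lever(t),1)&b).sum()/(sil(c,lever(t),1)|b).sum(),2)) for t in np.arange(.7,1.5,.1)])
q=tw((-.062,-.30));plan(q[0],q[1],.36,1.4748)
E
```

```text
clock: 39.97
tcp_pos: [0.6292, -0.2208, 0.3717]
orientation: [2.316, 2.113, 0.007]
contact_force: [1.8, -0.6, 0.6]
grip_width: -0.0001
[(np.float64(0.7), np.float64(0.25)), (np.float64(0.8), np.float64(0.26)), (np.float64(0.9), np.float64(0.28)), (np.float64(1.0), np.float64(0.4)), (np.float64(1.1), np.float64(0.61)), (np.float64(1.2), np.float64(0.67)), (np.float64(1.3), np.float64(0.31)), (np.float64(1.4), np.float64(0.13))]
t 40.07 tcp [ 0.6278 -0.2206  0.3665] h 1.48 F [-0.4983  0.3955  0.3222] w -0.0001
 rot [0.0007 0.0005 0.0048] shift cm [-2.134  -6.2467  0.6516]
```

Lever now reads about 1.15–1.2 rad. Next: move beside it and push on the end board at track x −62 mm.

```bash
python3 -m creep '{"linear":[[0,-3.1,0],[0,-3.1,0],[3,0,0],[3,0,0],[2.8,0,0],[0,0,3.5],[0,0,3.5],[0,0,3.5],[0,0,0],[0,0,0]],"rot":[[0,0,0.005],[0,0,0],[0,0,0],[0,0,0],[0,0,0],[0,0,0],[0,0,0],[0,0,0],[0,0,0],[0,0,0]]}'
python3 - <<'E'
from h import *
q=tw((-.062,-.173));plan(q[0],q[1],.26,1.4748)
E
```

```text
clock: 40.9
tcp_pos: [0.5728, -0.1271, 0.2581]
orientation: [-2.321, -2.108, 0.008]
contact_force: [-0.5, -0.4, 0.7]
grip_width: -0.0001
t 40.9 tcp [ 0.5728 -0.1271  0.2581] h 1.475 F [-0.4574 -0.4318  0.6589] w -0.0001
 rot [-0.0079 -0.0001  0.0001] shift cm [ 1.7846  0.118  -0.1935]
```

```bash
python3 -m creep '{"linear":[[0.8,0.05,0],[0.6,0.05,0],[0.4,0,0],[0.4,0,0],[0.6,0,0],[0.8,0,0],[0.8,0,0],[0.8,0,0],[0.8,0,0],[0.8,0,0],[0.8,0,0],[0.8,0,0],[0.8,0,0],[0.8,0,0],[0.8,0,0],[0.8,0,0],[0.8,0,0],[0.8,0,0],[0.8,0,0],[0,0,0]],"rot":[[0,0,0],[0,0,0],[0,0,0],[0,0,0],[0,0,0],[0,0,0],[0,0,0],[0,0,0],[0,0,0],[0,0,0],[0,0,0],[0,0,0],[0,0,0],[0,0,0],[0,0,0],[0,0,0],[0,0,0],[0,0,0],[0,0,0],[0,0,0]]}'
python3 - <<'E'
from h import *
q=tw((-.062,-.033));plan(q[0],q[1],.26,1.4748)
E
```

```text
clock: 42.57
tcp_pos: [0.5889, 0.0135, 0.2612]
orientation: [2.324, 2.113, -0.001]
contact_force: [-0.2, 0.6, 0.2]
grip_width: -0.0001
t 42.57 tcp [0.5889 0.0135 0.2612] h 1.476 F [-0.2158  0.5683  0.2192] w -0.0001
 rot [0.     0.0005 0.0009] shift cm [ 1.6334 -0.1365  0.1158]
```

```bash
python3 -m creep '{"linear":[[0.4,0,0],[0.4,0,0],[0.4,0,0],[0,0,0]],"rot":[[0,0,0],[0,0,0],[0,0,0],[0,0,0]]}'
python3 -m creep '{"linear":[[0.3,0,0],[0.3,0,0],[0,0,0]],"rot":[[0,0,0],[0,0,0],[0,0,0]]}'
python3 -m creep '{"linear":[[0.3,0,0],[0,0,0]],"rot":[[0,0,0],[0,0,0]]}'
```

```text
clock: 42.9
tcp_pos: [0.5899, 0.0237, 0.2607]
orientation: [2.326, 2.111, -0.003]
contact_force: [-0.8, -1.9, 1.2]
grip_width: 0.0001
clock: 43.15
tcp_pos: [0.5905, 0.0295, 0.2606]
orientation: [2.326, 2.111, -0.003]
contact_force: [0.3, -4.0, 3.5]
grip_width: 0.0001
clock: 43.32
tcp_pos: [0.5908, 0.0314, 0.2605]
orientation: [2.326, 2.109, -0.005]
contact_force: [-0.3, -6.4, 4.0]
grip_width: -0.0002
```

```bash
python3 -m creep '{"linear":[[0.3,0,0],[0,0,0]],"rot":[[0,0,0],[0,0,0]]}'
python3 -m creep '{"linear":[[0.3,0,0],[0,0,0]],"rot":[[0,0,0],[0,0,0]]}'
python3 -m creep '{"linear":[[0.3,0,0],[0,0,0]],"rot":[[0,0,0],[0,0,0]]}'
python3 - <<'E'
from h import *
f=r.grab_frame('top');c=cam('top')
D=r.cut_out('top','trolley');d=D[0];print(d['p'],d['uv'])
q,i=fit([(c,d['pixels'])],M['trolA'],(*tw((0,.14))[:2],[TQ[2]]),0,3);print(q,i,'first-time top fit was .6579 .0594 -.0951; roll',(q[:2]-[.6579,.0594])@[.0959,.9954])
f2=r.grab_frame('scene')
cv2.imwrite('pics/v14.png',np.hstack([cv2.resize(f[130:330,140:400],(400,308),interpolation=2),cv2.resize(f2[170:401,190:490],(400,308),interpolation=2)]))
E
```

```text
clock: 43.48
tcp_pos: [0.5909, 0.032, 0.2605]
orientation: [2.327, 2.106, -0.01]
contact_force: [-2.5, -11.4, 7.0]
grip_width: -0.0002
clock: 43.65
tcp_pos: [0.5911, 0.0326, 0.2605]
orientation: [2.328, 2.102, -0.016]
contact_force: [-4.2, -18.3, 10.8]
grip_width: 0.0002
clock: 43.82
tcp_pos: [0.5913, 0.0332, 0.2605]
orientation: [2.329, 2.098, -0.021]
contact_force: [-5.2, -24.7, 13.8]
grip_width: 0.0001
0.57 [222.7, 204.4]
[ 0.6722  0.203  -0.1019] 0.42428312403465185 first-time top fit was .6579 .0594 -.0951; roll 0.1442994186105528
```

View pics/v14.png

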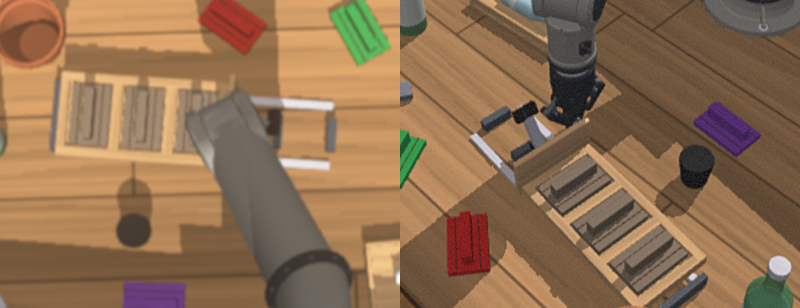

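The trolley is against the buffer: the force rose to 25 N without motion and the picture shows it touching. The lever is still up. Now I lock it there.

```bash
python3 -m creep '{"linear":[[-0.7,0,0],[-0.6,0,0],[0,0,-3.5],[0,0,-3.5],[0,0,-3.5],[-0.7,3,0],[0,3,0],[0,0,0],[0,0,0]],"rot":[[0,0,0],[0,0,0],[0,0,0],[0,0,0],[0,0,0],[0,0,0],[0,0,0],[0,0,0],[0,0,0]]}'
python3 - <<'E'
from h import *
q=tw((0,-.051));plan(q[0],q[1],.302,1.4748)
c=cam('wrist');f=r.grab_frame('wrist');g=f.copy()
for p in lever(1.15,.14): cv2.polylines(g,[cv2.convexHull(proj(c,p).astype(np.float32)).round().astype(int)],True,(255,0,255),1)
cv2.imwrite('pics/w15.png',cv2.resize(g[160:460,120:520],(800,600)))
E
```

```text
clock: 44.72
tcp_pos: [0.6502, 0.0169, 0.3647]
orientation: [-2.324, -2.111, 0.001]
contact_force: [0.1, 0.2, -0.6]
grip_width: 0.0001
t 44.72 tcp [0.6502 0.0169 0.3647] h 1.475 F [ 0.1181  0.1509 -0.6069] w 0.0001
 rot [-0.0017 -0.0009  0.    ] shift cm [-1.0935 -0.0033  6.2674]
```

View pics/w15.png

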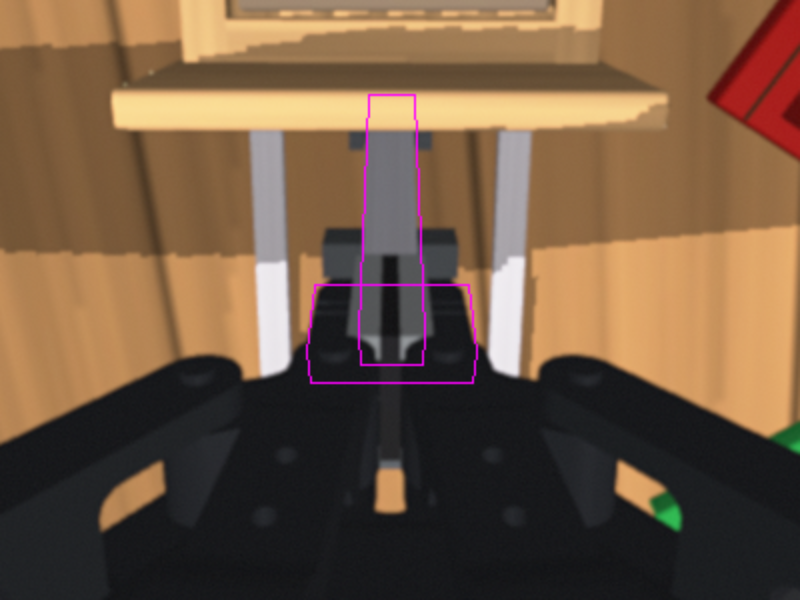

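```bash
python3 -m creep '{"linear":[[-1.1,0,1],[0,0,2.5],[0,0,2],[0,0,0.8],[0,0,0]],"rot":[[0,0,0],[0,0,0],[0,0,0],[0,0,0],[0,0,0]]}'
python3 -m creep '{"linear":[[-0.6,0,0],[-0.68,0,0],[-0.9,0,0.5],[-0.99,0,0.54],[-0.82,0,0.7],[-0.82,0,0.71],[-0.67,0,0.85],[-0.66,0,0.85],[-0.49,0,0.96],[-0.48,0,0.97],[-0.35,0,1],[-0.22,0,1],[-0.12,0,0.7],[0,0,0.4],[0,0,0]],"rot":[[0,0,0],[0,0,0],[0,0,0],[0,0,0],[0,0,0],[0,0,0],[0,0,0],[0,0,0],[0,0,0],[0,0,0],[0,0,0],[0,0,0],[0,0,0],[0,0,0],[0,0,0]]}'
python3 - <<'E'
from h import *
q=tw((0,-.129));plan(q[0],q[1],.209,1.4748)
E
```

```text
clock: 45.18
tcp_pos: [0.6466, 0.0047, 0.2994]
orientation: [-2.323, -2.11, 0.009]
contact_force: [0.3, -0.0, -0.6]
grip_width: -0.0001
clock: 46.43
tcp_pos: [0.6403, -0.0727, 0.2104]
orientation: [-2.325, -2.111, 0.006]
contact_force: [-1.1, -2.0, 3.6]
grip_width: 0.0002
t 46.43 tcp [ 0.6403 -0.0727  0.2104] h 1.474 F [-1.131  -2.0029  3.5811] w 0.0002
 rot [-0.0035  0.0022 -0.0005] shift cm [0.1241 0.1231 0.1412]
```

```bash
python3 -m creep '{"linear":[[0,0,0.3],[0,0,0.2],[0,0,0]],"rot":[[0,0,0],[0,0,0],[0,0,0]]}'
python3 -m creep '{"linear":[[0,0,0.2],[0,0,0]],"rot":[[0,0,0],[0,0,0]]}'
python3 -m creep '{"linear":[[0,0,-2],[0,0,-4],[0,0,-4],[0,0,-4],[0,0,-2],[-2,0,0],[0,0,0],[0,0,0]],"rot":[[0,0,0],[0,0,0],[0,0,0],[0,0,0],[0,0,0],[0,0,0],[0,0,0],[0,0,0]]}' -0.5
python3 - <<'E'
from h import *
c=cam('wrist');f=r.grab_frame('wrist');g=f.copy()
D=r.cut_out('wrist','brake');b=D[0]['pixels'].astype(np.uint8)
for ro in (.13,.135,.14,.145):print(ro,[(round(t,2),round((sil(c,lever(t,ro),1)&b).sum()/(sil(c,lever(t,ro),1)|b).sum(),2)) for t in (0,.05,.1,.2)])
for p in lever(0,.14): cv2.polylines(g,[cv2.convexHull(proj(c,p).astype(np.float32)).round().astype(int)],True,(255,0,255),1)
cv2.imwrite('pics/w16.png',cv2.resize(g[20:420,100:500],(600,600)))
E
```

```text
clock: 46.68
tcp_pos: [0.6405, -0.0725, 0.2095]
orientation: [2.326, 2.111, -0.007]
contact_force: [-12.6, -1.6, 35.4]
grip_width: 0.0
clock: 46.85
tcp_pos: [0.6406, -0.0724, 0.2092]
orientation: [2.325, 2.11, -0.007]
contact_force: [-18.2, -1.1, 48.7]
grip_width: -0.0
clock: 47.52
tcp_pos: [0.6382, -0.0934, 0.3624]
orientation: [-2.327, -2.108, 0.006]
contact_force: [-0.1, -0.2, -0.7]
grip_width: 0.0641
0.13 [(0, np.float64(0.0)), (0.05, np.float64(0.0)), (0.1, np.float64(0.0)), (0.2, np.float64(0.0))]
0.135 [(0, np.float64(0.0)), (0.05, np.float64(0.0)), (0.1, np.float64(0.0)), (0.2, np.float64(0.0))]
0.14 [(0, np.float64(0.0)), (0.05, np.float64(0.0)), (0.1, np.float64(0.0)), (0.2, np.float64(0.0))]
0.145 [(0, np.float64(0.0)), (0.05, np.float64(0.0)), (0.1, np.float64(0.0)), (0.2, np.float64(0.0))]
```

View pics/w16.png

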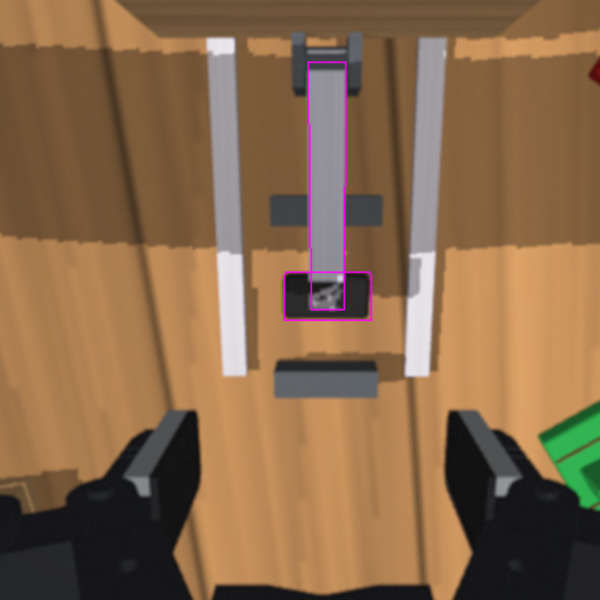

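Lever level at roll 0.14, overlay exact (bar columns 308–346, pedal row 296). It stopped at the same height as the first locking. One numeric check of bottles, pet and covers, then hand in.

Run:
```python
from h import *
c=cam('top');r.grab_frame('top')
for l,z in(('glass0',.1),('pet',.03),('cover0',.07)): print(l,[(round(d['p'],2),ray(c,d['uv'],z)[:2]) for d in r.cut_out('top',l) if d['p']>.2])
print('bays',[tw((0,.14+y))[:2] for y in(-.096,0,.096)])
s=cam('scene');r.grab_frame('scene')
for d in r.cut_out('scene','cover0'):
    p=ray(s,d['uv'],.068)
    for y in(-.096,0,.096):
        t=tw((0,.14+y))
        if np.hypot(*(p-t)[:2])<.03:
            print(y,[(z,round(float(fit([(s,d['pixels'])],M['cover'],(*t[:2],[TQ[2]]),z,3)[1]),3)) for z in(.048,.054)])
r.hand_in()
```

```text
glass0 [(0.71, array([0.6451, 0.4792])), (0.55, array([ 0.5886, -0.4781])), (0.3, array([0.6712, 0.0914]))]
pet [(0.72, array([ 0.3822, -0.3338]))]
cover0 [(0.84, array([0.668 , 0.1987])), (0.83, array([0.3522, 0.1867])), (0.79, array([ 0.8129, -0.1984])), (0.74, array([ 0.2363, -0.3248])), (0.59, array([0.8372, 0.0356]))]
bays [array([0.6582, 0.1006]), array([0.6674, 0.1962]), array([0.6766, 0.2917])]
-0.096 [(0.048, 0.942), (0.054, 0.938)]
0 [(0.048, 0.93), (0.054, 0.923)]
0.096 [(0.048, 0.954), (0.054, 0.944)]
the job is handed in; nothing more can be done
```

The job is done in the order asked and handed in at about 48 s. The hand-in itself reports no verdict.

**What I did:**
1. Put the PET bottle in the tray and pushed the lever right down.
2. Laid the three teak covers in bays 0, 1 and 2 and pressed each to a hard stop at about 30 N. The third had been knocked aside during the run, so I located it again before picking it up.
3. Pinched the lever up, then nudged it further to about 1.15 rad.
4. Pushed the trolley against the buffer and pushed the lever right down again.

**Last checks:**
- **Covers:** each hard stop puts the underside at about 48 mm, the bay floor. The final scene-camera fits also prefer the flat height over resting on the pads, though only slightly.
- **Trolley:** it stopped against the buffer at 25 N. A rough fit in the top picture, partly hidden by the arm, gave a roll of 0.144 m.
- **Lever:** it stopped hard at 49 N at the same height as the first locking, and the outline drawn for "down at 0.14 m" matches the wrist picture.
- **PET bottle:** it lies in the tray.
- **Glass bottles:** both stand within about 7 mm of where the detector first put them, which is roughly its scatter.

**What disagreed or failed:**
- In the last wrist picture the lever detector marked something else, so I judged the lever by the picture and the force instead.
- In the last top picture the detector found only the middle one of the placed covers; the scene camera found all three.
- After the pinch the lever stood at only about 0.95–1.0 rad, which is why I nudged it further.

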